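# Turn a circuit board over into the soldering cradle

### The arm

A 6-joint arm with a two-finger parallel gripper is mounted at the origin on the work surface. World frame = base frame: x ahead of the robot, y to its left, z up, the work surface at z = 0. Lengths are in m, angles in rad, forces in N, time in s.
With the tool pointing down it reaches from about 0.375 to 0.975 m from the base axis. Payload 3.8 kg.
Tool frame: the origin (TCP) lies on the centre line of the jaws, within the pads' length; the fingertips stand 25 mm ahead of it and the grasp point (between the pads) lies 6 mm ahead of it; z points along the fingers, y is the direction in which the jaws open and shut (so a half turn about z gives the same grasp; the last joint's range is limited). The gripper opens to 85 mm and grips with 20 to 120 N. Pads are 22 mm wide; open, the fingers measure 114 mm over their backs; the gripper's body (76 mm by 85 mm) begins 54 mm behind the grasp point. The pads swing forward as they close: fully open they stand 13 mm farther back than shut.
Start: joints at [1.243, 0.264, 1.604, -0, 1.274, -0.037], TCP at [0.194, 0.647, 0.256] pointing down, gripper open.
Joint ranges: [-2.63, 2.63], [-0.94, 2.18], [0.31, 2.57], [-1.31, 4.45], [0, 2.66], [-2.55, 2.55]. Speed limits (rad/s): [2.57, 2.57, 3.14, 3.14, 3.14, 3.14].

### API

Orientations are given as a rotation vector (axis times angle).
In Python, from workcell import bot gives the robot as it stands.
- The arm moves only by the tool servo_tool, never from a script. Its argument "moves" is a list of rows, each a list of 3 entries, a list of its own where there are three numbers: the closure in counts, from 0 (fully open) to 255 (shut), then the shift along the tool's x, y, z in m, then the turn about the tool's z in rad. A call has exactly 8 rows; each row shifts and turns the pose as measured when the row begins, along the tool's axes as they then stand; what a row does not reach is not made up. A row lasts 1/12 s, in which the tool goes at most 41.7 mm and 7.16 degrees, less where a joint would pass 70% of its speed; a pose out of reach is approached as far as the arm can. A call is refused whole if a number of a shift passes 0.0417 or a number of a turn 0.125, either way. A call with a gripper value outside its range is refused whole. The fingers move at their own pace and stop on an object; "newtons" is the grip in N (left out, the last holds). Time passes only in rows, so rows that do not move let the fingers close, or fill a call up. It gives the time, the measured TCP pose, the force and the opening at its end, in the units of the state.
- bot.read_state(): the state, without advancing time (a new reading comes with each control period).
- bot.read_camera(name): name is "scene" or "top" or "wrist"; returns a dict with "pixels" (400x640x3 uint8, red, green, blue), "depth" (400x640 float32, m along the optical axis (not along the pixel's ray), 0 where there is no reading), "intrinsics" (3x3 intrinsics, pixels), "R" (3x3) and "t" (3): a world point X has camera coordinates R X + t. Camera axes: x right, y down, z forward; pixel columns grow to the right and rows downward; lengths in m; the calibration is good to about 2 mm. A picture is of the moment at which its call begins.
- bot.finish_job(): hands the job in, once; it reports no verdict.
The state is a dict: "time": time; "q": joint angles; "joint_vel": joint speeds; "joint_torque": joint torques, N m; "tool_pos": TCP position; "tcp_rot": TCP orientation; "wrist_force": force on the tool from outside, world axes, zero at the start; "torque": the same for the moment, N m; "width": opening from 0.0 (shut) to 1.0 (fully open).
Only numpy, scipy, OpenCV 4.12 (cv2) and the standard library are available. Lean on these libraries where they do the work, as an engineer would, in place of code of your own. Each camera call takes 0.05 s, during which the arm holds its last target.

### The job

The circuit board lies components-up on the wide sloped rest. Slide it sideways along the ledge until one end sticks well out past the side of the rest, pinch that end, and turn the board over into the two-rail cradle: components facing the rails and hanging in the gap between them, the board centred, flat on both rails and down on both toes. Do not drop it on the bench, and leave the reel, the bottle and the round housing where they are.

Things in the scene. Friction and masses are not known exactly. Their poses are not given: they have to be found in the camera images.
- board_center (a point): Centre of the loose green circuit board, 105 x 170 x 5 mm (x, y, z), 0.13-0.25 kg. z points out of the component side: parts up to 6 mm high, within 27 mm of the centre in y; both ends are bare on both faces, the other face is flat. At the start it lies on the rest, z out of the slope, x down the slope, lower long edge on the ledge, not past the sides of the rest.
- rest_top: Sloped panel of the rest, tilted 50 degrees from level, high side towards the robot. Origin on its surface in mid-width, 180 mm above the bench; x down the slope, y along the ledge, z out of the slope. Spans x -60.5 to 62.5 mm, y -95 to 95 mm, 12 mm thick. The ledge at the bottom starts at x = 52.5 mm and stands 14 mm out. The lying board's centre is at x = 0, z = 2.5 mm.
- rest: Fixed foot of the rest, right of the robot, its front turned 14-34 degrees inwards: base plate 150 x 190 x 12 mm, two posts at y = +-60 mm under the panel. Origin on the bench, right below the origin of rest_top. Beyond y = +-95 mm all is free, also behind and under an overhanging board.
- cradle_seat: Two aluminium rails of the cradle, tilted 50 degrees from level, high end towards the robot, 10 mm wide at y = +-39 mm (gap 68 mm), x -35 to 62.5 mm. Origin midway between them in the plane of their faces, 180 mm above the bench; x down the slope, z out of it. Toes at the bottom start at x = 52.5 mm and stand 16 mm out. Seated board: centre at x 0, y 0, z 2.5 mm, its z axis into the slope.
- cradle: Fixed foot of the cradle, left of the robot, its front turned 14-34 degrees inwards: base plate 150 x 120 x 12 mm with one post in the middle; a cross bar joins the rails 12 mm behind their faces. Origin on the bench, right below the origin of cradle_seat.
- reel: Bystander: solder reel standing on its flange, 64 mm across, 44 mm high. Origin at the middle of its underside.
- flux: Bystander: white bottle, 42 mm across, 100 mm high. Origin at the middle of its underside.
- housing: Bystander: round open metal housing, 76 mm across, 26 mm high. Origin at the middle of its underside.
There are look-alikes about, which are no part of the job. What is shaped like the rest but pink is not meant. What is shaped like the part that bears board_center but white is not meant.

How it is judged:
On the way, in this order (a step that is already met when the one before it is completed fails the run):
1. the board, still lying on the rest, has been slid sideways so that one end sticks out at least 35 mm past the side of the panel ((y of board_center in the frame of rest_top above 0.045 m or y of board_center in the frame of rest_top below -0.045 m) and z of board_center in the frame of rest_top between -0.003 and 0.012 m and angle between the z axis of board_center and the z axis of rest_top, either way round below 0.12 rad), for 0.2 s.
2. the board is off the rest and turned over, held in the fingers (angle between board_center's own z axis and vertical above 1.9 rad and contact force between board and the fingers above 0.5 N and contact force between board and rest_top below 0.1 N), for 0.1 s.
At the end, for the whole second after the job is handed in: The board lies at rest in the cradle with its component side towards the rails: centre within 10 mm of the middle across the rails, down on the toes (within 6 to 8 mm), flat on the rails (within about 4 mm and 0.08 rad), its long edge along the toes within 0.10 rad (x of board_center in the frame of cradle_seat between -0.008 and 0.006 m and y of board_center in the frame of cradle_seat between -0.01 and 0.01 m and z of board_center in the frame of cradle_seat between -0.002 and 0.006 m and angle between the z axis of board_center and the z axis of cradle_seat, either way round below 0.08 rad and angle between the x axis of board_center and the x axis of cradle_seat, either way round below 0.1 rad and angle between board_center's own z axis and vertical above 2.1 rad and linear speed of board below 0.02 m/s); the robot touches nothing.
It fails at once if the board is dropped or put down on the bench (height (world z) of board_center below 0.1 m).
It fails at once if the reel is moved more than 20 mm (distance of reel from where it was at the start of the episode above 0.02 m).
It fails at once if the bottle is moved more than 20 mm (distance of flux from where it was at the start of the episode above 0.02 m).
It fails at once if the round housing is moved more than 20 mm (distance of housing from where it was at the start of the episode above 0.02 m).
It also fails if it takes over 54 s, if anything falls off the work surface, if the arm or the gripper's body presses on something with over 40 N, if the wrist force passes 120 N, or if a joint passes its speed limit or range.

## Working session

There is one attempt and no reset: what is moved stays moved. The work goes in short steps, Python scripts to look and compute and a tool call to move; the robot and the scene stay as the last step left them, time stands still between calls to the robot, and variables do not carry over. Pictures are saved under pics/ and viewed, and the job is handed in when it is done.

Besides the shell and the picture viewer there is one more tool, called after "Emit:" as name([rows], argument=value, ...), one row to a line, values as JSON. servo_tool: Moves the arm, as the interface text tells. Its arguments: {"type":"object","properties":{"moves":{"type":"array","items":{"type":"array"}},"newtons":{"type":"number"}},"required":["moves"]}

```bash
mkdir -p pics; ls; python3 - <<'E'
from workcell import bot
import cv2,numpy as np
s=bot.read_state()
for k,v in s.items(): print(k,np.round(v,4))
for n in ["scene","top","wrist"]:
    c=bot.read_camera(n); np.savez(f"{n}0.npz",**c)
    cv2.imwrite(f"pics/{n}0.png",c["pixels"][:,:,::-1])
    R,t=c["R"],c["t"]; print(n,np.round(-R.T@t,3),np.round(R[2],3),c["intrinsics"][0,0])
E
```

```text
pics
time 0.0
q [ 1.2431  0.2648  1.6054  0.      1.2737 -0.0369]
joint_vel [ 0.0006  0.0006 -0.0002  0.0004  0.0001  0.001 ]
joint_torque [ 2.10000e-03 -5.15112e+01 -3.67318e+01  1.00000e-04  1.29000e-02
  0.00000e+00]
tool_pos [0.1933 0.646  0.2549]
tcp_rot [-0.4551 -3.108   0.0035]
wrist_force [ 0.4197  0.2479 -0.2656]
torque [ 0.0313 -0.0231  0.0089]
width 1.0023
scene [ 1.457 -0.234  0.745] [-0.807  0.206 -0.554] 428.03541740048655
top [0.379 0.013 1.737] [ 0.113 -0.01  -0.994] 501.30253904229795
wrist [0.12  0.668 0.373] [ 0.287 -0.088 -0.954] 287.47129902251527
```

View pics/scene0.png

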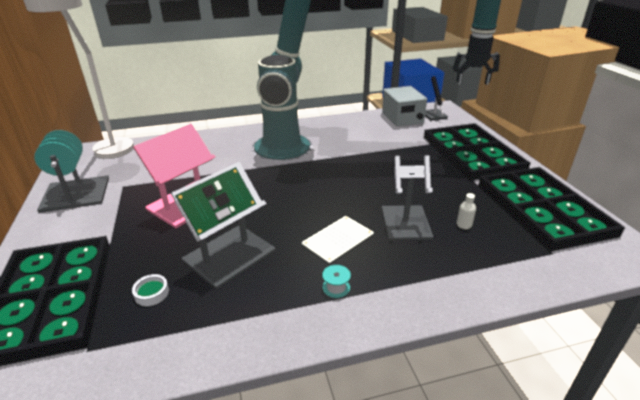

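View pics/top0.png

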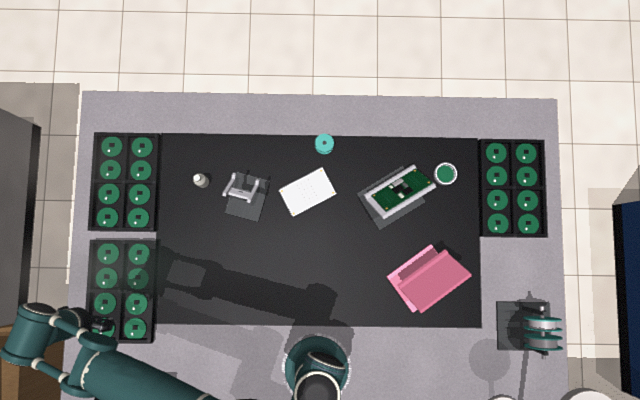

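```bash
python3 - <<'E'
import numpy as np,cv2
for n,(x0,y0,x1,y1) in {"top":(340,140,480,240),"scene":(120,140,290,310)}.items():
    c=np.load(f"{n}0.npz"); im=c["pixels"][y0:y1,x0:x1,::-1]
    cv2.imwrite(f"pics/{n}_rest.png",cv2.resize(im,None,fx=4.5 if n=="top" else 3.4,fy=4.5 if n=="top" else 3.4,interpolation=cv2.INTER_CUBIC))
for n,(x0,y0,x1,y1) in {"top":(180,140,300,230),"scene":(360,140,490,250)}.items():
    c=np.load(f"{n}0.npz"); im=c["pixels"][y0:y1,x0:x1,::-1]
    cv2.imwrite(f"pics/{n}_cr.png",cv2.resize(im,None,fx=5,fy=5,interpolation=cv2.INTER_CUBIC))
E
```

```text
(no output)
```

View pics/top_rest.png

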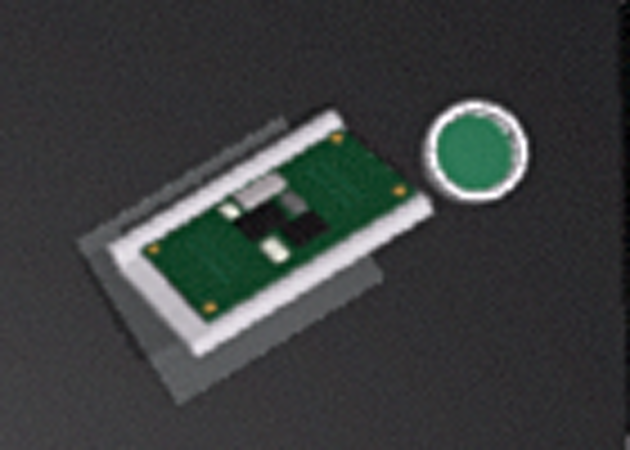

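View pics/scene_rest.png

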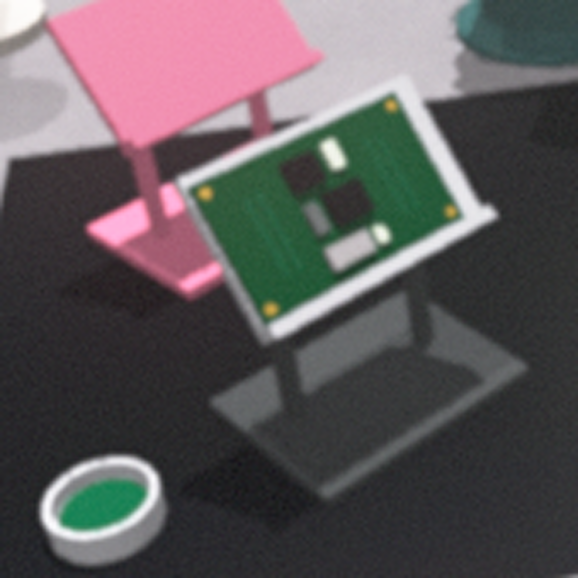

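View pics/scene_cr.png

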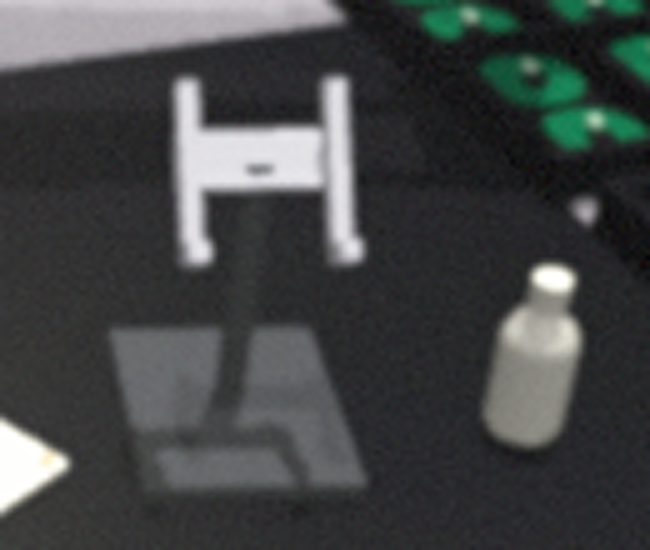

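View pics/top_cr.png

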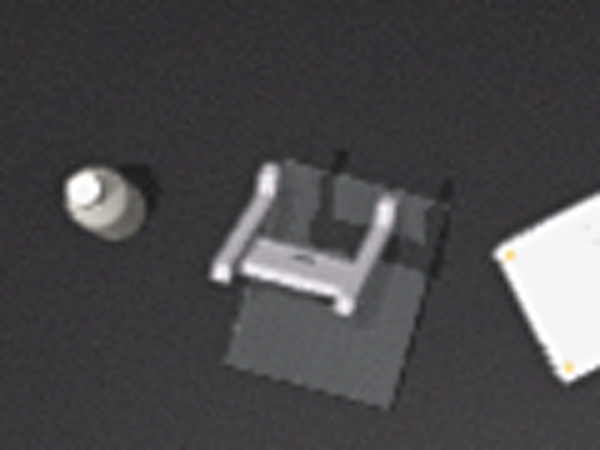

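```bash
cat > h.py <<'E'
import numpy as np,cv2
def cloud(c):
    d=c["depth"].astype(float);K=c["intrinsics"];v,u=np.mgrid[:400,:640]
    P=np.stack([(u-K[0,2])/K[0,0]*d,(v-K[1,2])/K[1,1]*d,d],-1)
    X=(P-c["t"])@c["R"]   # R^T (P-t)
    X[d<=0]=np.nan
    return X
def frame(x,y,yaw,tilt=np.deg2rad(50)):
    # columns x(down slope),y,z(out); z0=.18
    cy,sy=np.cos(yaw),np.sin(yaw);ct,st=np.cos(tilt),np.sin(tilt)
    f=np.array([cy,sy,0]);Z=np.array([0,0,1.])
    X=ct*f-st*Z; N=st*f+ct*Z; Y=np.cross(N,X)
    return np.stack([X,Y,N],1),np.array([x,y,.18])
E
python3 - <<'E'
from h import *
for n,box in {"top":(340,140,480,240),"scene":(165,155,270,245)}.items():
    c=np.load(f"{n}0.npz");X=cloud(c);x0,y0,x1,y1=box
    im=c["pixels"].astype(int)
    m=np.zeros((400,640),bool);m[y0:y1,x0:x1]=1
    g=(im[...,1]>im[...,0]+20)&(im[...,1]>im[...,2]+15)&m&(X[...,2]>.12)&(X[...,2]<.26)
    P=X[g];print(n,len(P),P.mean(0))
    ctr=P.mean(0)
    for _ in range(3):
        u,s,vt=np.linalg.svd(P-P.mean(0),full_matrices=False);nn=vt[2]*np.sign(vt[2,2]); r=(P-P.mean(0))@nn; P=P[abs(r)<.004]
    print("tilt",np.degrees(np.arccos(nn[2])),"yaw",np.degrees(np.arctan2(nn[1],nn[0])),"rms",r.std())
E
```

```text
top 843 [ 0.58650337 -0.25863736  0.18828137]
tilt 50.726290561712894 yaw 32.359960907170695 rms 0.0018321101998335094
scene 2144 [ 0.59047062 -0.26041752  0.18528759]
tilt 49.981746982258855 yaw 32.264556092448814 rms 0.0015794084153566551
```

```bash
python3 - <<'E'
from h import *
yaw=np.deg2rad(32.3)
R,o=frame(0.59,-0.26,yaw)
for n,box in {"top":(340,140,480,240),"scene":(165,155,270,245)}.items():
    c=np.load(f"{n}0.npz");X=cloud(c);x0,y0,x1,y1=box
    im=c["pixels"].astype(int)
    m=np.zeros((400,640),bool);m[y0:y1,x0:x1]=1
    L=(X-o)@R
    g=(im[...,1]>im[...,0]+20)&(im[...,1]>im[...,2]+15)&m&(X[...,2]>.12)&(X[...,2]<.26)
    q=L[g]; print(n,"green z med",np.median(q[:,2]),"rect",cv2.minAreaRect((q[:,:2]*1000).astype(np.float32)), np.percentile(q[:,:2],[0.5,99.5],axis=0).round(4).tolist())
    w=(im.min(-1)>110)&(im.max(-1)-im.min(-1)<40)&m&(X[...,2]>.11)&(abs(L[...,0])<.1)&(abs(L[...,1])<.13)&(abs(L[...,2])<.03)
    q=L[w]; print("white",len(q),np.percentile(q,[0.5,5,50,95,99.5],axis=0).round(4).tolist())
    # panel strip near y+ side (not board)
    s=(abs(q[:,0])<.04)&(q[:,1]>.08); print("panel side strip",s.sum(),q[s].mean(0) if s.any() else'', q[s][:,1].max() if s.any() else '')
E
```

```text
top green z med 0.003693344450211162 rect ((-3.046398162841797, 1.8193588256835938), (169.48385620117188, 109.9445571899414), 89.87310791015625) [[-0.0568, -0.0816], [0.0489, 0.086]]
white 779 [[-0.0662, -0.083, -0.0142], [-0.0639, -0.0707, -0.0111], [-0.0072, 0.0239, -0.0001], [0.0585, 0.1034, 0.0137], [0.0642, 0.1061, 0.0163]]
panel side strip 104 [-0.00100854  0.09719286 -0.00219519] 0.10609646477735395
scene green z med 0.003547987688424111 rect ((-3.1529769897460938, 4.643913269042969), (170.13157653808594, 101.4395523071289), 89.748779296875) [[-0.0528, -0.0787], [0.0467, 0.0865]]
white 1262 [[-0.063, -0.0827, -0.0113], [-0.0613, -0.0816, -0.005], [0.0182, 0.0136, 0.002], [0.0578, 0.1047, 0.014], [0.0595, 0.108, 0.0157]]
panel side strip 192 [-0.00053564  0.09932094 -0.000752  ] 0.10902338981470337
```

```bash
python3 - <<'E'
from h import *
from scipy.optimize import minimize
for n,box in {"top":(218,165,270,210),"scene":(385,148,440,198)}.items():
    c=np.load(f"{n}0.npz");X=cloud(c);x0,y0,x1,y1=box
    im=c["pixels"].astype(int)
    m=np.zeros((400,640),bool);m[y0:y1,x0:x1]=1
    w=(im.min(-1)>120)&m&(X[...,2]>.1)&(X[...,2]<.25)
    P=X[w];print(n,len(P),P.mean(0).round(4),P.min(0),P.max(0))
    np.save(f"cr_{n}.npy",P)
P0=np.vstack([np.load("cr_top.npy"),np.load("cr_scene.npy")])
for sel in ("top","scene"):
    P=np.load(f"cr_{sel}.npy")
    def loss(p):
        R,o=frame(*p); q=(P-o)@R
        # boxes: rails
        def bd(lo,hi): 
            d=np.maximum(np.maximum(lo-q,q-hi),0); return np.linalg.norm(d,axis=1)
        ds=[]
        for s in(-1,1):
            ds.append(bd(np.array([-.035,s*.039-.005,-.012]),np.array([.0625,s*.039+.005,0])))
            ds.append(bd(np.array([.0525,s*.039-.005,0]),np.array([.0625,s*.039+.005,.016])))
        ds.append(bd(np.array([-.018,-.034,-.02]),np.array([.018,.034,-.012])))
        d=np.min(ds,axis=0)
        # face term
        return np.minimum(d,.012).mean()
    best=None
    m=P.mean(0)
    for dy in(-.03,-.02,-.01,0,.01):
      for dx in (-.02,0,.02):
       for yw in(-14,-20,-26,-32):
        r=minimize(loss,[m[0]+dx,m[1]+dy,np.deg2rad(yw)],method="Nelder-Mead",options=dict(xatol=1e-5,fatol=1e-7))
        if best is None or r.fun<best.fun:best=r
    print(sel,best.x[:2].round(4),np.degrees(best.x[2]),best.fun)
    R,o=frame(*best.x);q=(P-o)@R
    for s in(-1,1):
        k=(abs(q[:,1]-s*.039)<.012)&(abs(q[:,0])<.03);print(s,"y",q[k][:,1].mean(),"z",np.median(q[k][:,2]), "x ext",q[abs(q[:,1]-s*.039)<.012][:,0].min(),q[abs(q[:,1]-s*.039)<.012][:,0].max())
    k=(q[:,2]<-.008)&(abs(q[:,1])<.03);print("bar",q[k].mean(0),k.sum())
E
```

```text
top 314 [0.5792 0.2469 0.1703] [0.53856456 0.19153808 0.13506249] [0.63798464 0.29513807 0.21067759]
scene 650 [0.5783 0.2472 0.1703] [0.5397548  0.19303705 0.13356563] [0.63855147 0.29515009 0.20967003]
top [0.5808 0.2462] -14.446641172713209 0.0005301020998097277
-1 y -0.03700281996479188 z -0.0031271984779709947 x ext -0.04127638374329088 0.062499886661900386
1 y 0.035877743844278734 z -0.0038141026020509687 x ext -0.0401974245972643 0.06044080961638117
bar [-0.00039554  0.00039659 -0.01514748] 143
scene [0.5808 0.2468] -14.473750053799817 0.00024058105600291971
-1 y -0.03777544463013384 z -0.004615733943635344 x ext -0.03955090880373412 0.05850745465266113
1 y 0.03643963410248063 z -0.004664913905941766 x ext -0.03785761898745404 0.058069050247733865
bar [ 0.00100321 -0.00045112 -0.01509396] 270
```

The picks: the green board on the light rest, at top (398,190) and scene (220,200). The white plate (top 308,190) and the pink rest (top 430,277) are decoys. The cradle is at top (242,190), the bottle at (201,180), the reel at (324,144) and the housing at (446,174), close to the rest's right end. I will therefore slide the board to the left.

```bash
cat >> h.py <<'E'
from scipy.spatial.transform import Rotation as Ro
REST=frame(.5818,-.2516,np.deg2rad(32.3)); CRAD=frame(.5775,.2474,np.deg2rad(-14.45))
def hz(F):  # horizontal basis f,Y ; origin
    R,o=F; Y=R[:,1]; f=np.cross(Y,[0,0,1.]); return f,Y,o
def st(F=REST):
    from workcell import bot
    s=bot.read_state();T=Ro.from_rotvec(s["tcp_rot"]).as_matrix();p=np.array(s["tool_pos"])
    f,Y,o=hz(F);d=p-o
    print("t %.2f"%s["time"],"tcp",p.round(4),"az %.2f"%np.degrees(np.arctan2(T[1,1],T[0,1])),"tilt %.2f"%np.degrees(np.arccos(-T[2,2])),"| s %.4f y %.4f z %.4f"%(d@f,d@Y,p[2]),"F",np.round(s["wrist_force"],2),"w %.3f"%s["width"],"q",np.round(s["q"],2))
    return p,T,s
def goto(target,az,F=REST,n=8,turnmax=.125,mv=.0417):
    """print tool-axis rows to reach target world TCP and azimuth az(deg) ; turn first-come each row"""
    p,T,s=st(F); a=np.degrees(np.arctan2(T[1,1],T[0,1])); tot=a-az  # +turn lowers azimuth
    tot=np.deg2rad((tot+ (0)) )
    d=np.array(target)-p; k=max(1,int(np.ceil(max(np.linalg.norm(d)/mv,abs(tot)/turnmax))))
    print("total tool shift",(T.T@d).round(4),"turn %.3f"%tot,"rows",k)
    return d,tot,k,np.deg2rad(a)
def rows(d,tot,k,a):
    out=[]
    for i in range(k):
        y=np.array([np.cos(a),np.sin(a),0]);z=np.array([0,0,-1.]);x=np.cross(y,z);T=np.stack([x,y,z],1)
        out.append([ (T.T@(d/k)).round(4).tolist(),round(tot/k,3)]); a-=tot/k
    return out
def pt(F,s,y,z):
    f,Y,o=hz(F);q=o+s*f+y*Y;q[2]=z;return q
E
python3 - <<'E'
from h import *
# closed-finger near bottom corner on board top at x=10,y=-80
R,o=REST
c=o+R@np.array([.010,-.080,.005]); f,Y,_=hz(REST)
t=c+.0145*f+np.array([0,0,.025]); print("touch tcp",t.round(4), "s",(t-o)@f)
hi=t.copy();hi[2]=.30
d,tot,k,a=goto(hi,-147.7)
for r in rows(d,tot,max(k,32),a): print(r)
E
```

```text
touch tcp [ 0.6455 -0.306   0.2006] s 0.024758098312460307
t 0.15 tcp [0.1934 0.6462 0.2552] az 73.34 tilt 0.10 | s 0.1514 y 0.9664 z 0.2552 F [ 0.76 -0.7  -0.04] w 0.997 q [ 1.24  0.26  1.61 -0.    1.27 -0.04]
total tool shift [-0.7061 -0.7826 -0.0434] turn 3.858 rows 31
[[-0.0221, -0.0245, -0.0014], np.float64(0.121)]
[[-0.0248, -0.0216, -0.0014], np.float64(0.121)]
[[-0.0273, -0.0185, -0.0014], np.float64(0.121)]
[[-0.0293, -0.0151, -0.0014], np.float64(0.121)]
[[-0.0309, -0.0114, -0.0014], np.float64(0.121)]
[[-0.032, -0.0076, -0.0014], np.float64(0.121)]
[[-0.0327, -0.0037, -0.0014], np.float64(0.121)]
[[-0.0329, 0.0002, -0.0014], np.float64(0.121)]
[[-0.0327, 0.0042, -0.0014], np.float64(0.121)]
[[-0.0319, 0.0081, -0.0014], np.float64(0.121)]
[[-0.0307, 0.0119, -0.0014], np.float64(0.121)]
[[-0.0291, 0.0155, -0.0014], np.float64(0.121)]
[[-0.027, 0.0189, -0.0014], np.float64(0.121)]
[[-0.0245, 0.022, -0.0014], np.float64(0.121)]
[[-0.0217, 0.0248, -0.0014], np.float64(0.121)]
[[-0.0186, 0.0272, -0.0014], np.float64(0.121)]
[[-0.0152, 0.0292, -0.0014], np.float64(0.121)]
[[-0.0115, 0.0309, -0.0014], np.float64(0.121)]
[[-0.0077, 0.032, -0.0014], np.float64(0.121)]
[[-0.0038, 0.0327, -0.0014], np.float64(0.121)]
[[0.0001, 0.0329, -0.0014], np.float64(0.121)]
[[0.0041, 0.0327, -0.0014], np.float64(0.121)]
[[0.008, 0.032, -0.0014], np.float64(0.121)]
[[0.0118, 0.0308, -0.0014], np.float64(0.121)]
[[0.0154, 0.0291, -0.0014], np.float64(0.121)]
[[0.0188, 0.0271, -0.0014], np.float64(0.121)]
[[0.0219, 0.0246, -0.0014], np.float64(0.121)]
[[0.0247, 0.0218, -0.0014], np.float64(0.121)]
[[0.0271, 0.0187, -0.0014], np.float64(0.121)]
[[0.0292, 0.0153, -0.0014], np.float64(0.121)]
[[0.0308, 0.0117, -0.0014], np.float64(0.121)]
[[0.032, 0.0079, -0.0014], np.float64(0.121)]
```

Emit:
servo_tool([
  [255,[-0.022,-0.024,-0.012],0.121],
  [255,[-0.025,-0.022,-0.012],0.121],
  [255,[-0.027,-0.018,-0.012],0.121],
  [255,[-0.029,-0.015,-0.012],0.121],
  [255,[-0.031,-0.011,0],0.121],
  [255,[-0.032,-0.008,0],0.121],
  [255,[-0.033,-0.004,0],0.121],
  [255,[-0.033,0,0],0.121],
], newtons=60)

```text
time: 0.82
tool_pos: [0.3023, 0.4014, 0.2998]
tcp_rot: [1.883, 2.513, -0.013]
wrist_force: [0.5, 0.1, 1.1]
width: 0.001
```

```bash
python3 - <<'E'
from h import *
d,tot,k,a=goto([.6455,-.306,.30],-147.7)
for r in rows(d,tot,k,a)[::2]: print(r)
E
```

```text
t 0.82 tcp [0.3023 0.4014 0.2998] az 16.32 tilt 0.49 | s 0.1127 y 0.7013 z 0.2998 F [0.49 0.12 1.08] w 0.001 q [ 0.88 -0.09  1.9  -0.    1.33  0.59]
total tool shift [-0.7753  0.1305  0.0039] turn 2.863 rows 23
[[-0.0337, 0.0057, -0.0], np.float64(0.124)]
[[-0.0313, 0.0138, -0.0], np.float64(0.124)]
[[-0.0269, 0.0211, -0.0], np.float64(0.124)]
[[-0.0209, 0.0271, -0.0], np.float64(0.124)]
[[-0.0136, 0.0314, -0.0], np.float64(0.124)]
[[-0.0054, 0.0338, -0.0], np.float64(0.124)]
[[0.0031, 0.034, -0.0], np.float64(0.124)]
[[0.0114, 0.0322, -0.0], np.float64(0.124)]
[[0.0189, 0.0285, -0.0], np.float64(0.124)]
[[0.0254, 0.0229, -0.0], np.float64(0.124)]
[[0.0302, 0.016, -0.0], np.float64(0.124)]
[[0.0332, 0.008, -0.0], np.float64(0.124)]
```

Good tracking, and the gripper is already shut. I continue the transit.

Emit:
servo_tool([
  [255,[-0.034,0.006,0],0.124],
  [255,[-0.033,0.01,0],0.124],
  [255,[-0.031,0.014,0],0.124],
  [255,[-0.029,0.018,0],0.124],
  [255,[-0.027,0.021,0],0.124],
  [255,[-0.024,0.024,0],0.124],
  [255,[-0.021,0.027,0],0.124],
  [255,[-0.017,0.029,0],0.124],
])

```text
time: 1.48
tool_pos: [0.4228, 0.1423, 0.3002]
tcp_rot: [2.854, 1.301, -0.01]
wrist_force: [0.8, 0.8, 0.1]
width: -0.003
```

Emit:
servo_tool([
  [255,[-0.014,0.031,0],0.124],
  [255,[-0.01,0.033,0],0.124],
  [255,[-0.005,0.034,0],0.124],
  [255,[-0.001,0.034,0],0.124],
  [255,[0.003,0.034,0],0.124],
  [255,[0.007,0.033,0],0.124],
  [255,[0.011,0.032,0],0.124],
  [255,[0.015,0.031,0],0.124],
])

```text
time: 2.15
tool_pos: [0.5405, -0.1188, 0.3004]
tcp_rot: [3.127, -0.227, -0.005]
wrist_force: [0.3, 0.8, 0.6]
width: 0.004
```

```bash
python3 - <<'E'
from h import *
d,tot,k,a=goto([.6455,-.306,.25],-147.7)
for r in rows(d,tot,k,a): print(r)
E
```

```text
t 2.15 tcp [ 0.5405 -0.1188  0.3004] az -98.30 tilt 0.41 | s 0.0360 y 0.1343 z 0.3004 F [0.28 0.8  0.58] w 0.004 q [-0.26  0.01  1.81 -0.01  1.32  1.46]
total tool shift [0.1311 0.1697 0.0512] turn 0.862 rows 7
[[0.0187, 0.0243, 0.0072], np.float64(0.123)]
[[0.0216, 0.0218, 0.0072], np.float64(0.123)]
[[0.0241, 0.019, 0.0072], np.float64(0.123)]
[[0.0262, 0.0159, 0.0072], np.float64(0.123)]
[[0.028, 0.0126, 0.0072], np.float64(0.123)]
[[0.0293, 0.009, 0.0072], np.float64(0.123)]
[[0.0302, 0.0054, 0.0072], np.float64(0.123)]
```

Emit:
servo_tool([
  [255,[0.019,0.024,0],0.123],
  [255,[0.022,0.022,0],0.123],
  [255,[0.024,0.019,0],0.123],
  [255,[0.026,0.016,0.01],0.123],
  [255,[0.028,0.013,0.01],0.123],
  [255,[0.029,0.009,0.014],0.123],
  [255,[0.03,0.005,0.016],0.123],
  [255,[0,0,0],0],
])

```text
time: 2.82
tool_pos: [0.6485, -0.3238, 0.246]
tcp_rot: [2.728, -1.54, 0.0]
wrist_force: [-0.4, -0.2, -0.3]
width: -0.002
```

```bash
python3 - <<'E'
from h import *
from workcell import bot
d,tot,k,a=goto([.6455,-.306,.206],-147.7)
c=bot.read_camera("scene");np.savez("scene1.npz",**c)
im=c["pixels"][100:320,100:320,::-1]
cv2.imwrite("pics/scene1.png",cv2.resize(im,None,fx=2.7,fy=2.7,interpolation=cv2.INTER_CUBIC))
E
```

```text
t 2.82 tcp [ 0.6485 -0.3238  0.246 ] az -148.87 tilt 0.50 | s 0.0178 y -0.0967 z 0.2460 F [-0.37 -0.2  -0.27] w -0.002 q [-0.49  0.36  1.49 -0.01  1.28  2.11]
total tool shift [-0.017  -0.007   0.0398] turn -0.020 rows 2
```

View pics/scene1.png

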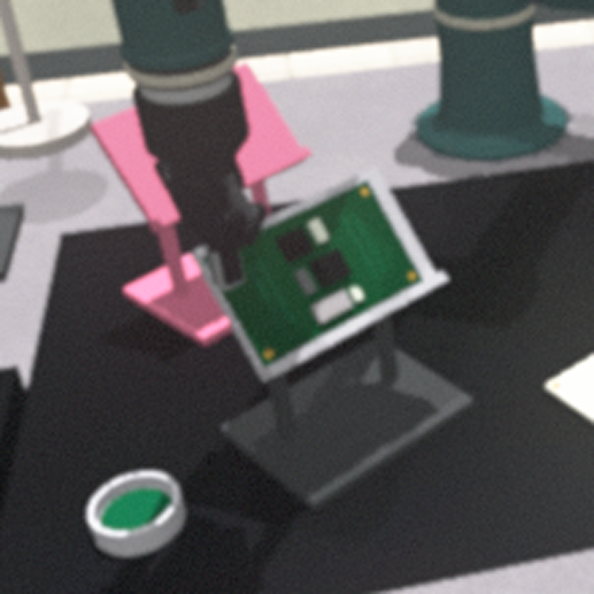

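Emit:
servo_tool([
  [255,[-0.009,-0.004,0.008],-0.01],
  [255,[-0.008,-0.003,0.008],-0.01],
  [255,[0,0,0.008],0],
  [255,[0,0,0.008],0],
  [255,[0,0,0.003],0],
  [255,[0,0,0.0015],0],
  [255,[0,0,0.0015],0],
  [255,[0,0,0.0015],0],
])

```text
time: 3.53
tool_pos: [0.6431, -0.2958, 0.2066]
tcp_rot: [2.759, -1.491, -0.001]
wrist_force: [-0.4, -0.8, -0.3]
width: 0.001
```

Emit:
servo_tool([
  [255,[0,0,0.0015],0],
  [255,[0,0,0.0015],0],
  [255,[0,0,0.0015],0],
  [255,[0,0,0.0015],0],
  [255,[0,0,0.0015],0],
  [255,[0,0,0.0015],0],
  [255,[0,0,0.0015],0],
  [255,[0,0,0.0015],0],
])

```text
time: 4.2
tool_pos: [0.6443, -0.2971, 0.1957]
tcp_rot: [2.758, -1.492, 0.006]
wrist_force: [-0.2, 1.5, 0.0]
width: 0.0
```

```bash
python3 - <<'E'
from h import *
st()
E
```

```text
t 4.20 tcp [ 0.6443 -0.2971  0.1957] az -146.82 tilt 0.40 | s 0.0285 y -0.0719 z 0.1957 F [-0.15  1.52  0.04] w 0.000 q [-0.46  0.37  1.59 -0.01  1.19  2.1 ]
```

Emit:
servo_tool([
  [255,[0,0,0.0015],0],
  [255,[0,0,0.0015],0],
  [255,[0,0,0.0015],0],
  [255,[0,0,0.0015],0],
  [255,[0,0,0.0015],0],
  [255,[0,0,0.0015],0],
  [255,[0,0,0.0015],0],
  [255,[0,0,0.0015],0],
])

```text
time: 4.87
tool_pos: [0.646, -0.2972, 0.1848]
tcp_rot: [2.759, -1.493, 0.012]
wrist_force: [0.9, 0.6, 4.1]
width: -0.003
```

```bash
python3 - <<'E'
from h import *
from workcell import bot
st()
c=bot.read_camera("scene");np.savez("scene2.npz",**c)
im=c["pixels"][140:260,140:280,::-1]
cv2.imwrite("pics/scene2.png",cv2.resize(im,None,fx=5,fy=5,interpolation=cv2.INTER_CUBIC))
E
```

```text
t 4.87 tcp [ 0.646  -0.2972  0.1848] az -146.83 tilt 0.50 | s 0.0299 y -0.0729 z 0.1848 F [0.95 0.64 4.13] w -0.003 q [-0.46  0.37  1.6  -0.    1.16  2.1 ]
```

View pics/scene2.png

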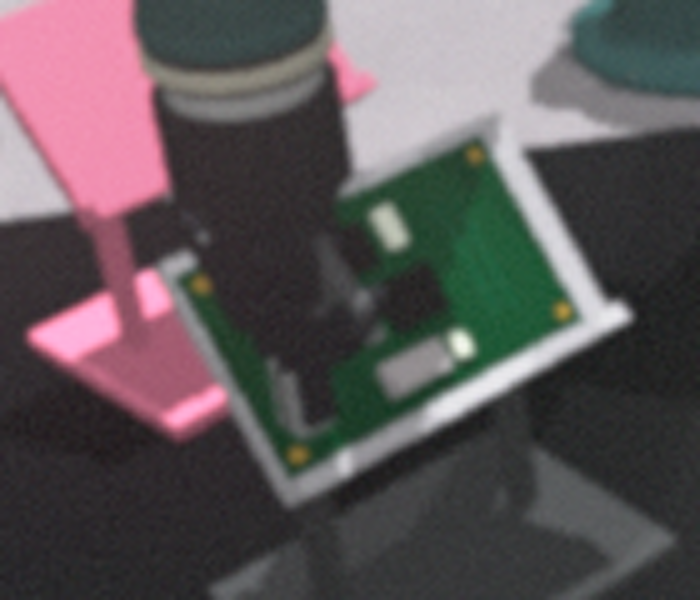

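Emit:
servo_tool([
  [255,[0,0,0.001],0],
  [255,[0,0,0.001],0],
  [255,[0,0,0.001],0],
  [255,[0,0,0.001],0],
  [255,[0,0,0],0],
  [255,[0,0,0],0],
  [255,[0,0,0],0],
  [255,[0,0,0],0],
])

```text
time: 5.58
tool_pos: [0.6478, -0.2972, 0.1829]
tcp_rot: [2.76, -1.493, 0.019]
wrist_force: [0.2, 2.0, 4.5]
width: -0.001
```

```bash
python3 - <<'E'
from h import *
st()
E
```

```text
t 5.58 tcp [ 0.6478 -0.2972  0.1829] az -146.81 tilt 0.73 | s 0.0314 y -0.0738 z 0.1829 F [0.17 1.98 4.46] w -0.001 q [-0.46  0.38  1.6  -0.    1.16  2.1 ]
```

Emit:
servo_tool([
  [255,[0,0,-0.006],0.015],
  [255,[0.012,0,0],0],
  [255,[0.012,0,0],0],
  [255,[0.014,0,0],0],
  [255,[0,0,0.004],0],
  [255,[0,0,0.004],0],
  [255,[0,0,0.003],0],
  [255,[0,0,0.001],0],
])

```text
time: 6.25
tool_pos: [0.6661, -0.3337, 0.1707]
tcp_rot: [2.744, -1.516, 0.005]
wrist_force: [-1.1, -0.6, -0.7]
width: 0.001
```

```bash
python3 - <<'E'
from h import *
p,T,s=st()
f,Y,o=hz(REST); print("contact z here",.1829-((p-o)@f-.0314)*1.19)
goto(pt(REST,.0314,-.112,.1775),-147.7)
E
```

```text
t 6.25 tcp [ 0.6661 -0.3337  0.1707] az -147.85 tilt 0.41 | s 0.0274 y -0.1145 z 0.1707 F [-1.14 -0.62 -0.67] w 0.001 q [-0.5   0.45  1.52 -0.01  1.17  2.09]
contact z here 0.18765233599596232
t 6.25 tcp [ 0.6661 -0.3337  0.1707] az -147.85 tilt 0.41 | s 0.0274 y -0.1145 z 0.1707 F [-1.14 -0.62 -0.67] w 0.001 q [-0.5   0.45  1.52 -0.01  1.17  2.09]
total tool shift [-0.0025 -0.004  -0.0068] turn -0.003 rows 1
```

Emit:
servo_tool([
  [255,[0,-0.002,-0.003],0],
  [255,[0,-0.002,-0.003],0],
  [255,[0,0,-0.001],0],
  [255,[0,0,0],0],
  [255,[0,0,0],0],
  [255,[0,0,0],0],
  [255,[0,0,0],0],
  [255,[0,0,0],0],
])

```text
time: 6.92
tool_pos: [0.669, -0.3291, 0.1779]
tcp_rot: [2.745, -1.514, 0.001]
wrist_force: [-0.2, 0.4, 0.6]
width: 0.001
```

```bash
python3 - <<'E'
from h import *
p,T,s=st()
goto(pt(REST,.0314,-.112,.1775),-147.7)
E
```

```text
t 6.92 tcp [ 0.669  -0.3291  0.1779] az -147.75 tilt 0.37 | s 0.0323 y -0.1121 z 0.1779 F [-0.15  0.37  0.64] w 0.001 q [-0.49  0.45  1.51 -0.01  1.19  2.09]
t 6.92 tcp [ 0.669  -0.3291  0.1779] az -147.75 tilt 0.37 | s 0.0323 y -0.1121 z 0.1779 F [-0.15  0.37  0.64] w 0.001 q [-0.49  0.45  1.51 -0.01  1.19  2.09]
total tool shift [-0.0001  0.0009  0.0004] turn -0.001 rows 1
```

Emit:
servo_tool([
  [255,[-0.003,0.0005,0.001],0],
  [255,[-0.004,0,0],0],
  [255,[-0.004,0,0],0],
  [255,[-0.004,0,0],0],
  [255,[-0.004,0,0],0],
  [255,[-0.004,0,0],0],
  [255,[-0.004,0,0],0],
  [255,[-0.004,0,0],0],
])

```text
time: 7.58
tool_pos: [0.6512, -0.3023, 0.1772]
tcp_rot: [2.744, -1.514, 0.008]
wrist_force: [0.8, -1.6, -0.2]
width: 0.002
```

```bash
cat > look.py <<'E'
import sys
from h import *
from workcell import bot
n,name,x0,y0,x1,y1,k=sys.argv[1:8]
c=bot.read_camera(n);np.savez(name+".npz",**c)
im=c["pixels"][int(y0):int(y1),int(x0):int(x1),::-1]
cv2.imwrite(f"pics/{name}.png",cv2.resize(im,None,fx=float(k),fy=float(k),interpolation=cv2.INTER_CUBIC))
E
cat > board.py <<'E'
from h import *
def brd(c,F,box):
    X=cloud(c);im=c["pixels"].astype(int);R,o=F;L=(X-o)@R
    m=np.zeros((400,640),bool);x0,y0,x1,y1=box;m[y0:y1,x0:x1]=1
    g=(im[...,1]>im[...,0]+20)&(im[...,1]>im[...,2]+15)&m&(X[...,2]>.12)&(X[...,2]<.28)&(abs(L[...,0])<.09)&(abs(L[...,1])<.18)&(abs(L[...,2])<.03)
    q=L[g];print("n",len(q),"z",np.median(q[:,2]).round(4),"rect",cv2.minAreaRect((q[:,:2]*1000).astype(np.float32)),"y ext",np.percentile(q[:,1],[.5,99.5]).round(4),"x ext",np.percentile(q[:,0],[.5,99.5]).round(4))
    return q
E
python3 -c "
from h import *;st()"
python3 look.py scene scene3 140 140 280 260 5
python3 -c "
from board import *
brd(np.load('scene3.npz'),REST,(140,140,300,260)); brd(np.load('scene0.npz'),REST,(140,140,300,260))"
```

```text
t 7.58 tcp [ 0.6512 -0.3023  0.1772] az -147.78 tilt 0.50 | s 0.0316 y -0.0800 z 0.1772 F [ 0.8  -1.57 -0.17] w 0.002 q [-0.47  0.39  1.58 -0.01  1.16  2.12]
n 1378 z 0.0055 rect ((-1.8952827453613281, 20.190074920654297), (162.65811157226562, 100.97734069824219), 89.7295913696289) y ext [-0.0565  0.1002] x ext [-0.0501  0.0482]
n 2144 z 0.0054 rect ((-1.5829086303710938, -6.8379669189453125), (170.13157653808594, 101.4395523071289), 89.748779296875) y ext [-0.0902  0.075 ] x ext [-0.0512  0.0483]
```

View pics/scene3.png

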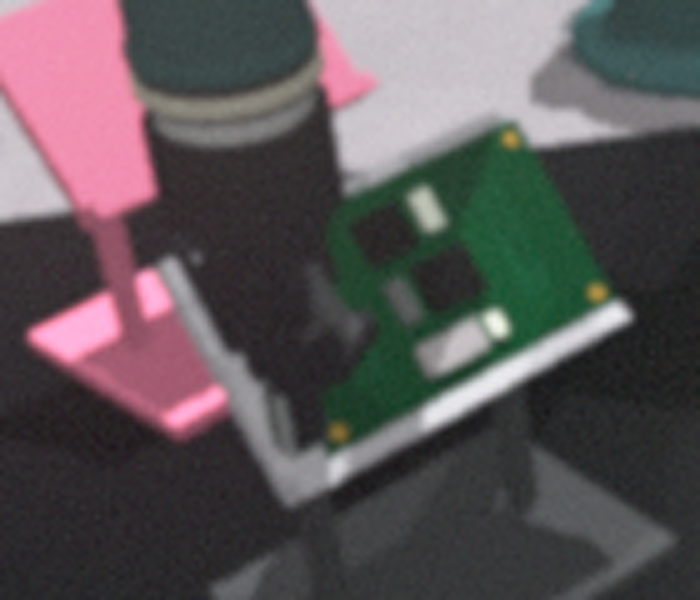

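Emit:
servo_tool([
  [255,[-0.005,0,0],0],
  [255,[-0.006,0,0],0],
  [255,[-0.006,0,0],0],
  [255,[-0.006,0,0],0],
  [255,[-0.006,0,0],0],
  [255,[-0.006,0,0],0],
  [255,[-0.005,0,0],0],
  [255,[-0.004,0,0],0],
])

```text
time: 8.3
tool_pos: [0.6251, -0.2608, 0.1772]
tcp_rot: [2.744, -1.514, 0.008]
wrist_force: [0.6, -1.6, -0.5]
width: 0.0
```

```bash
python3 -c "
from h import *;st()"
python3 look.py scene scene4 140 120 300 260 4.2
python3 -c "
from board import *
brd(np.load('scene4.npz'),REST,(140,120,320,260))"
```

```text
t 8.30 tcp [ 0.6251 -0.2608  0.1772] az -147.76 tilt 0.51 | s 0.0317 y -0.0309 z 0.1772 F [ 0.55 -1.58 -0.48] w 0.000 q [-0.43  0.32  1.68 -0.01  1.14  2.15]
n 1207 z 0.0056 rect ((-1.7483711242675781, 71.45245361328125), (160.54689025878906, 103.24952697753906), 88.5938949584961) y ext [-0.0068  0.1486] x ext [-0.0506  0.0502]
```

View pics/scene4.png

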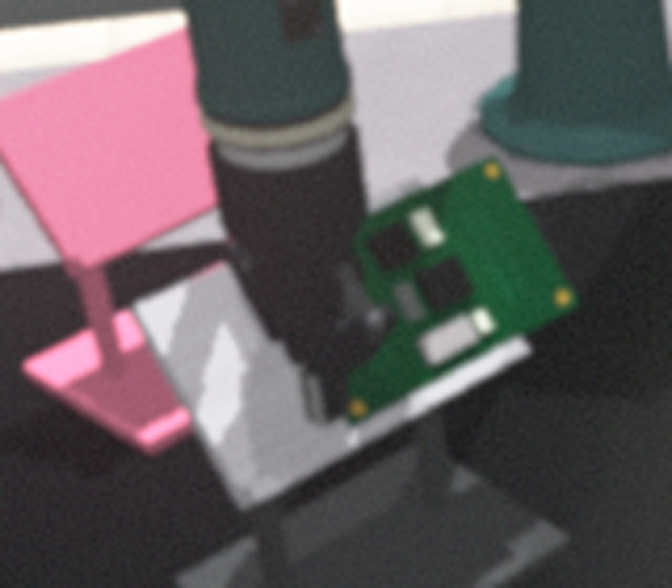

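Emit:
servo_tool([
  [255,[0.005,0,0],0],
  [255,[0,0,-0.03],0],
  [255,[0,0,-0.035],0],
  [255,[0,0,-0.035],0],
  [200,[-0.02,0,-0.02],0],
  [100,[-0.035,0.008,0],0],
  [0,[-0.035,0.01,0],0],
  [0,[-0.035,0.01,0],0],
])

```text
time: 9.02
tool_pos: [0.5376, -0.1738, 0.2997]
tcp_rot: [2.743, -1.52, -0.005]
wrist_force: [-0.5, 0.6, 0.2]
width: 0.562
```

```bash
python3 - <<'E'
from h import *
goto(pt(REST,.0019,.1285,.270),-147.7)
E
```

```text
t 9.02 tcp [ 0.5376 -0.1738  0.2997] az -148.00 tilt 0.38 | s 0.0042 y 0.0894 z 0.2997 F [-0.46  0.59  0.19] w 0.562 q [-0.35  0.03  1.79 -0.01  1.33  2.23]
total tool shift [-0.0391  0.0023  0.0297] turn -0.005 rows 2
```

Emit:
servo_tool([
  [0,[-0.02,0.001,0],-0.005],
  [0,[-0.017,0.001,0],0],
  [0,[-0.002,0,0],0],
  [0,[0,0,0.01],0],
  [0,[0,0,0.012],0],
  [0,[0,0,0.012],0],
  [0,[0,0,0.008],0],
  [0,[0,0,0],0],
])

```text
time: 9.68
tool_pos: [0.511, -0.1391, 0.2549]
tcp_rot: [2.748, -1.513, -0.007]
wrist_force: [-0.1, -0.6, -0.2]
width: 1.003
```

```bash
python3 - <<'E'
from h import *
goto(pt(REST,.0019,.1285,.221),-147.7)
E
python3 look.py scene scene5 140 100 320 260 4
python3 look.py wrist wrist5 0 0 640 400 1.2
python3 -c "
from board import *
brd(np.load('scene5.npz'),REST,(140,120,320,260))"
```

```text
t 9.68 tcp [ 0.511  -0.1391  0.2549] az -147.67 tilt 0.36 | s 0.0003 y 0.1329 z 0.2549 F [-0.14 -0.56 -0.24] w 1.003 q [-0.31 -0.01  1.91 -0.    1.24  2.27]
total tool shift [ 0.0045 -0.0018  0.0338] turn 0.001 rows 1
n 1739 z 0.0055 rect ((-1.2465095520019531, 65.31938934326172), (171.14686584472656, 102.04622650146484), 88.6086196899414) y ext [-0.0176  0.1483] x ext [-0.0507  0.0492]
```

View pics/scene5.png

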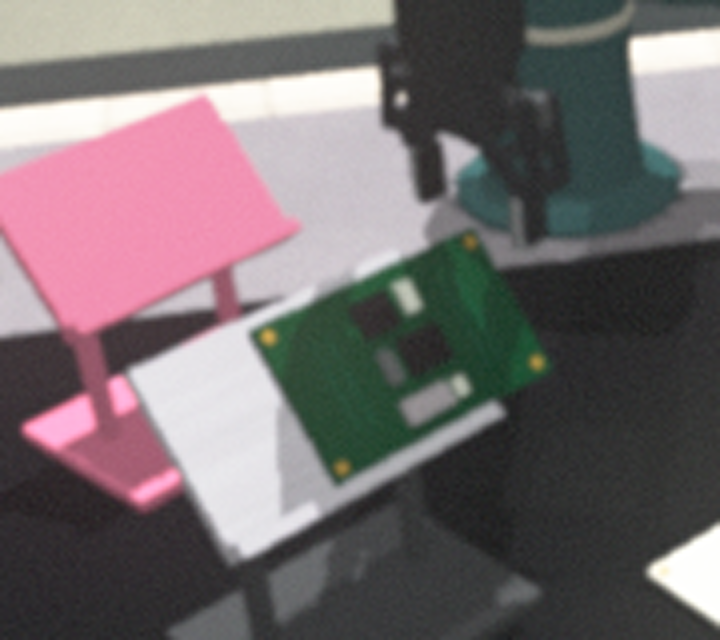

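View pics/wrist5.png

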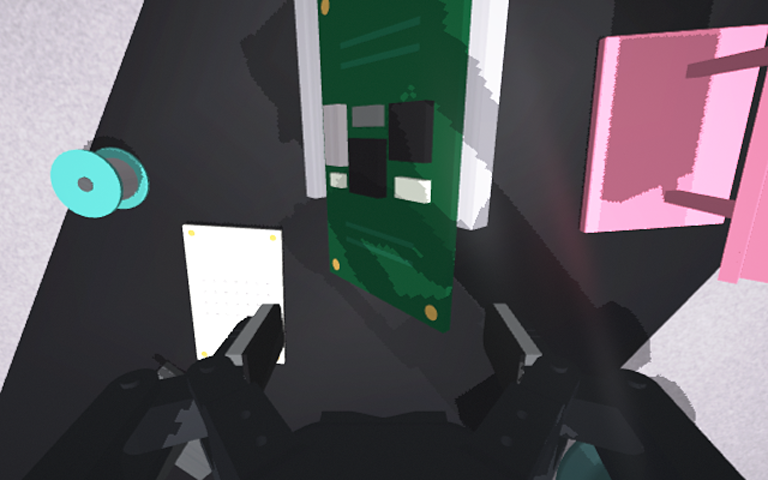

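Emit:
servo_tool([
  [0,[0.002,-0.001,0.008],0],
  [0,[0.002,-0.001,0.008],0],
  [0,[0.001,0,0.007],0],
  [0,[0,0,0.006],0],
  [0,[0,0,0.003],0],
  [0,[0,0,0.001],0],
  [0,[0,0,0],0],
  [0,[0,0,0],0],
])

```text
time: 10.45
tool_pos: [0.5175, -0.1439, 0.22]
tcp_rot: [2.748, -1.514, -0.004]
wrist_force: [-0.4, -0.1, 0.9]
width: 1.003
```

```bash
python3 - <<'E'
from h import *
goto(pt(REST,.0019,.1285,.221),-147.7)
E
python3 look.py scene scene6 180 100 320 240 4.2
python3 look.py wrist wrist6 0 0 640 400 1.2
```

```text
t 10.45 tcp [ 0.5175 -0.1439  0.22  ] az -147.72 tilt 0.27 | s 0.0032 y 0.1254 z 0.2200 F [-0.4  -0.11  0.88] w 1.003 q [-0.32  0.03  1.94 -0.    1.18  2.26]
total tool shift [-0.0031  0.0013 -0.0009] turn -0.000 rows 1
```

View pics/scene6.png

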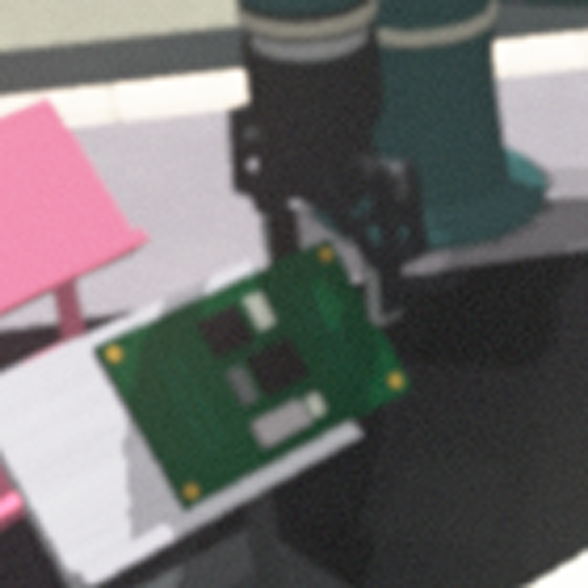

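View pics/wrist6.png

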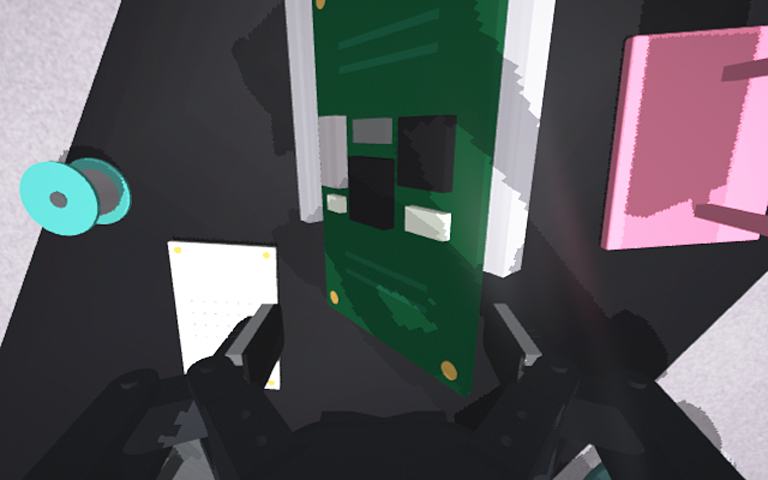

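Emit:
servo_tool([
  [0,[-0.003,-0.004,0],0],
  [0,[0,-0.004,0],0],
  [0,[0,-0.004,0],0],
  [0,[0,-0.004,0],0],
  [0,[0,-0.004,0],0],
  [0,[0,-0.004,0],0],
  [0,[0,-0.004,0],0],
  [0,[0,-0.004,0],0],
])

```text
time: 11.22
tool_pos: [0.5457, -0.1231, 0.2226]
tcp_rot: [2.747, -1.514, 0.002]
wrist_force: [0.5, -0.9, 0.3]
width: 1.001
```

```bash
python3 - <<'E'
from h import *
goto(pt(REST,.036,.1285,.221),-147.7)
E
python3 look.py scene scene7 180 100 320 240 4.2
python3 look.py wrist wrist7 0 0 640 400 1.2
```

```text
t 11.22 tcp [ 0.5457 -0.1231  0.2226] az -147.72 tilt 0.29 | s 0.0381 y 0.1279 z 0.2226 F [ 0.52 -0.85  0.33] w 1.001 q [-0.26  0.07  1.89 -0.01  1.18  2.32]
total tool shift [-0.0006  0.0021  0.0016] turn -0.000 rows 1
```

View pics/scene7.png

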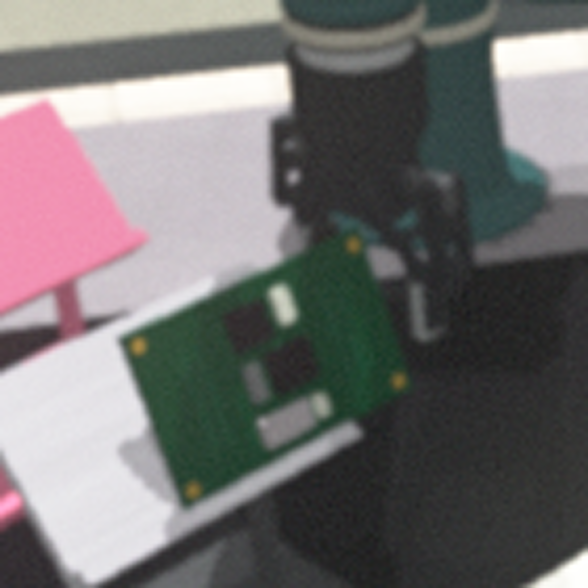

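View pics/wrist7.png

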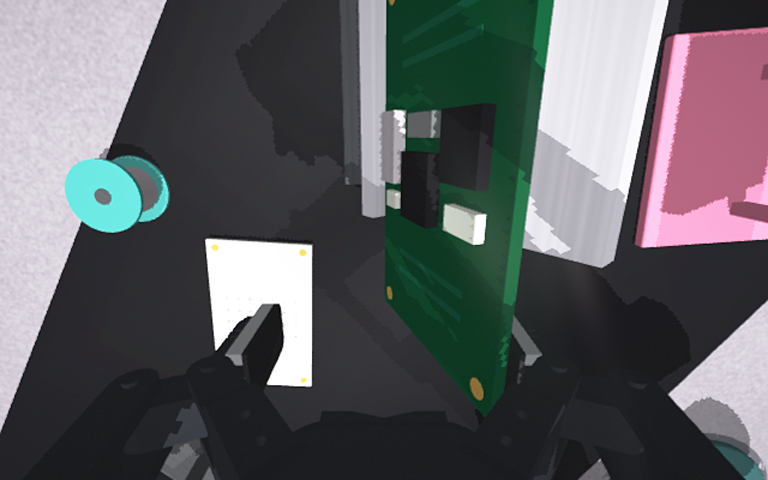

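Emit:
servo_tool([
  [30,[0,0.001,0],0],
  [60,[0,0.001,0],0],
  [90,[0,0,0],0],
  [120,[0,0,0],0],
  [140,[0,0,0],0],
  [160,[0,0,0],0],
  [180,[0,0,0],0],
  [195,[0,0,0],0],
], newtons=40)

```text
time: 11.98
tool_pos: [0.5436, -0.124, 0.2218]
tcp_rot: [2.748, -1.514, 0.0]
wrist_force: [-0.5, -0.7, -0.8]
width: 0.238
```

```bash
python3 - <<'E'
from h import *
goto(pt(REST,.036,.1285,.221),-147.7)
E
python3 look.py scene scene8 180 100 320 240 4.2
python3 look.py wrist wrist8 0 0 640 400 1.2
```

```text
t 11.98 tcp [ 0.5436 -0.124   0.2218] az -147.72 tilt 0.24 | s 0.0359 y 0.1283 z 0.2218 F [-0.54 -0.65 -0.81] w 0.238 q [-0.27  0.07  1.9  -0.    1.18  2.31]
total tool shift [-0.0002 -0.0001  0.0008] turn -0.000 rows 1
```

View pics/scene8.png

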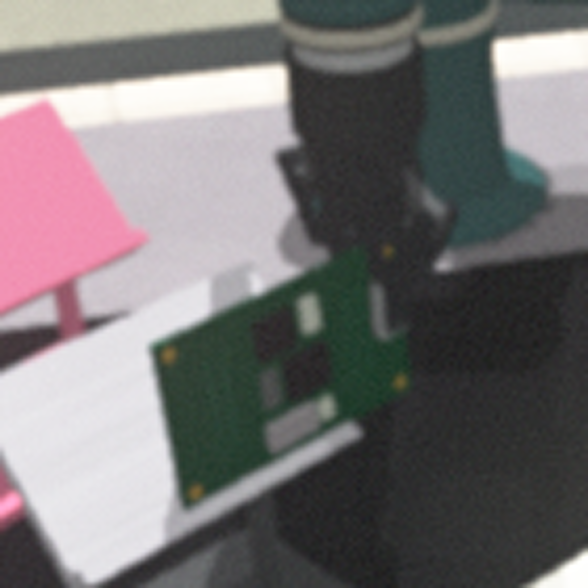

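View pics/wrist8.png

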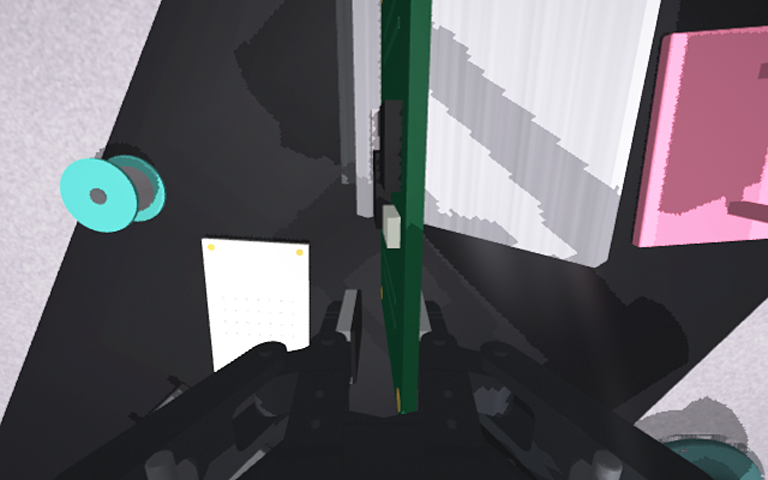

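Emit:
servo_tool([
  [210,[0,0,0],0],
  [225,[0,0,0],0],
  [240,[0,0,0],0],
  [255,[0,0,0],0],
  [255,[0,0,0],0],
  [255,[0,0,0],0],
  [255,[0,0,-0.004],0],
  [255,[0,0,-0.004],0],
], newtons=90)

```text
time: 12.75
tool_pos: [0.5422, -0.1237, 0.2285]
tcp_rot: [2.746, -1.514, -0.006]
wrist_force: [-0.2, -0.4, -2.2]
width: 0.049
```

```bash
python3 - <<'E'
from h import *
goto(pt(REST,.036,.1285,.221),-147.7)
E
python3 look.py scene scene9 180 100 320 240 4.2
python3 look.py wrist wrist9 0 0 640 400 1.2
```

```text
t 12.75 tcp [ 0.5422 -0.1237  0.2285] az -147.74 tilt 0.38 | s 0.0348 y 0.1293 z 0.2285 F [-0.17 -0.43 -2.24] w 0.049 q [-0.27  0.06  1.89 -0.    1.2   2.31]
total tool shift [ 0.0008 -0.0012  0.0075] turn -0.001 rows 1
```

View pics/scene9.png

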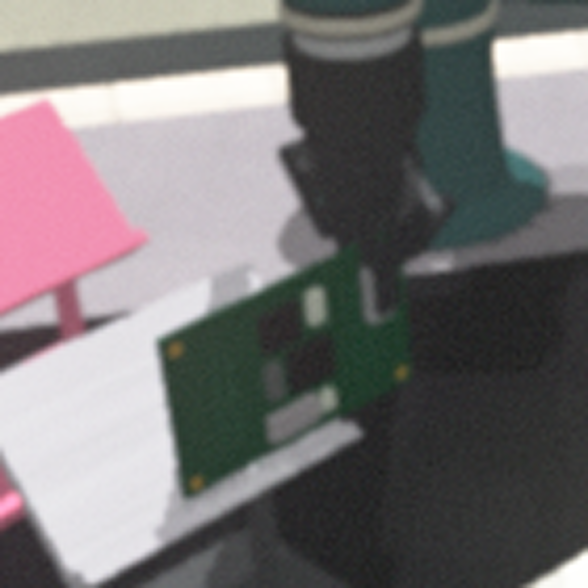

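View pics/wrist9.png

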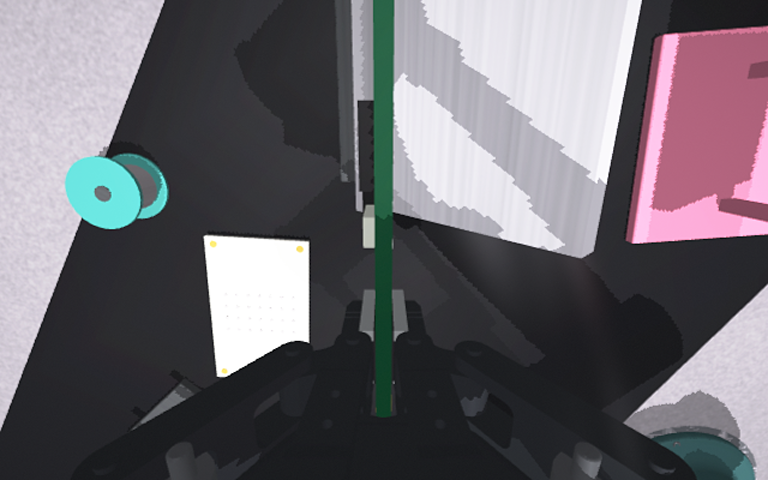

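Emit:
servo_tool([
  [255,[0,0,-0.008],0],
  [255,[0,0,-0.014],0],
  [255,[0,0,-0.016],0],
  [255,[0,0,-0.016],0],
  [255,[0,0,-0.016],0],
  [255,[0,0,-0.016],0],
  [255,[0,0,-0.014],0],
  [255,[0,0,-0.006],0],
])

```text
time: 13.52
tool_pos: [0.5412, -0.1222, 0.3387]
tcp_rot: [2.747, -1.513, -0.016]
wrist_force: [0.3, -1.3, -2.6]
width: 0.044
```

```bash
python3 - <<'E'
from h import *
d,tot,k,a=goto(pt(CRAD,.0385,-.064,.335),-14.45)
for r in rows(d,tot,22,a): print(r)
E
python3 look.py scene scene10 150 60 350 210 4
```

```text
t 13.52 tcp [ 0.5412 -0.1222  0.3387] az -147.70 tilt 0.66 | s 0.0348 y 0.1311 z 0.3387 F [ 0.33 -1.29 -2.55] w 0.044 q [-0.27  0.    1.75 -0.    1.4   2.31]
total tool shift [-0.2211 -0.208   0.0031] turn -2.326 rows 19
[[-0.01, -0.0095, 0.0002], np.float64(-0.106)]
[[-0.009, -0.0105, 0.0002], np.float64(-0.106)]
[[-0.0078, -0.0114, 0.0002], np.float64(-0.106)]
[[-0.0066, -0.0121, 0.0002], np.float64(-0.106)]
[[-0.0053, -0.0127, 0.0002], np.float64(-0.106)]
[[-0.0039, -0.0132, 0.0002], np.float64(-0.106)]
[[-0.0025, -0.0136, 0.0002], np.float64(-0.106)]
[[-0.001, -0.0138, 0.0002], np.float64(-0.106)]
[[0.0004, -0.0138, 0.0002], np.float64(-0.106)]
[[0.0019, -0.0137, 0.0002], np.float64(-0.106)]
[[0.0033, -0.0134, 0.0002], np.float64(-0.106)]
[[0.0047, -0.013, 0.0002], np.float64(-0.106)]
[[0.006, -0.0124, 0.0002], np.float64(-0.106)]
[[0.0073, -0.0117, 0.0002], np.float64(-0.106)]
[[0.0085, -0.0109, 0.0002], np.float64(-0.106)]
[[0.0096, -0.0099, 0.0002], np.float64(-0.106)]
[[0.0106, -0.0088, 0.0002], np.float64(-0.106)]
[[0.0115, -0.0077, 0.0002], np.float64(-0.106)]
[[0.0122, -0.0064, 0.0002], np.float64(-0.106)]
[[0.0128, -0.0051, 0.0002], np.float64(-0.106)]
[[0.0133, -0.0037, 0.0002], np.float64(-0.106)]
[[0.0136, -0.0023, 0.0002], np.float64(-0.106)]
```

View pics/scene10.png

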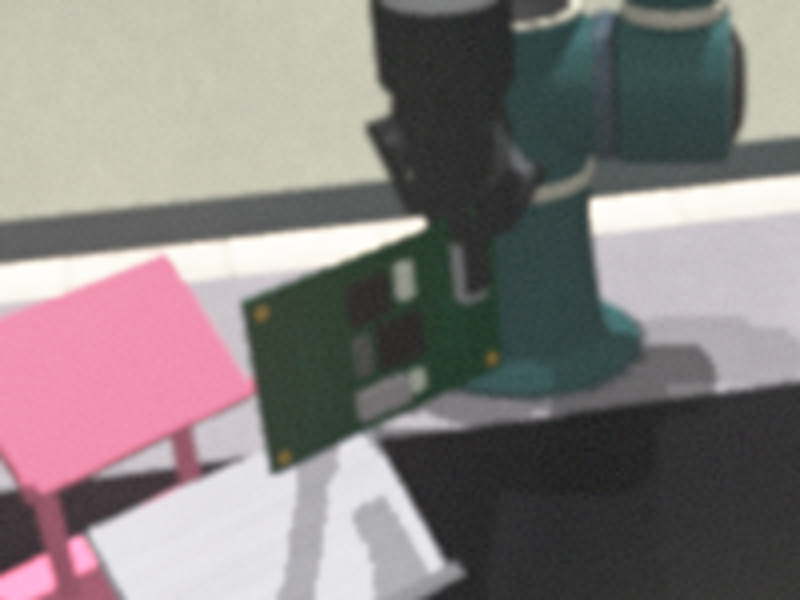

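```bash
cat > held.py <<'E'
from h import *
def held(c,p,rot,box):
    T=Ro.from_rotvec(rot).as_matrix();X=cloud(c);im=c["pixels"].astype(int);L=(X-p)@T
    m=np.zeros((400,640),bool);x0,y0,x1,y1=box;m[y0:y1,x0:x1]=1
    g=(im[...,1]>im[...,0]+12)&(im[...,1]>im[...,2]+8)&m&(abs(L[...,1])<.03)&(L[...,0]>-.06)&(L[...,0]<.2)&(abs(L[...,2])<.12)
    q=L[g];r=cv2.minAreaRect((q[:,[0,2]]*1000).astype(np.float32))
    A=np.c_[q[:,0],q[:,2],np.ones(len(q))];co=np.linalg.lstsq(A,q[:,1],rcond=None)[0]
    print(len(q),"rect x,z",r,"y mean",q[:,1].mean().round(4),"plane",co.round(3),"x ext",np.percentile(q[:,0],[.5,99.5]).round(4),"z ext",np.percentile(q[:,2],[.5,99.5]).round(4))
E
python3 - <<'E'
from held import *
held(np.load("scene10.npz"),np.array([.5412,-.1222,.3387]),[2.747,-1.513,-.016],(150,60,350,210))
E
```

```text
1330 rect x,z ((61.406394958496094, 25.20412254333496), (104.39679718017578, 173.29519653320312), 89.80474853515625) y mean -0.0017 plane [-0.001  0.003 -0.002] x ext [-0.0218  0.1447] z ext [-0.0262  0.0763]
```

Emit:
servo_tool([
  [255,[-0.01,-0.01,0],-0.106],
  [255,[-0.009,-0.01,0],-0.106],
  [255,[-0.008,-0.011,0],-0.106],
  [255,[-0.007,-0.012,0],-0.106],
  [255,[-0.005,-0.013,0],-0.106],
  [255,[-0.004,-0.013,0],-0.106],
  [255,[-0.003,-0.014,0],-0.106],
  [255,[-0.001,-0.014,0],-0.106],
])

```text
time: 14.23
tool_pos: [0.5588, -0.0114, 0.3351]
tcp_rot: [3.133, -0.197, -0.024]
wrist_force: [-0.3, 1.0, -2.5]
width: 0.044
```

Emit:
servo_tool([
  [255,[0,-0.014,0],-0.106],
  [255,[0.002,-0.014,0],-0.106],
  [255,[0.003,-0.013,0],-0.106],
  [255,[0.005,-0.013,0],-0.106],
  [255,[0.006,-0.012,0],-0.106],
  [255,[0.007,-0.012,0],-0.106],
  [255,[0.009,-0.011,0],-0.106],
  [255,[0.01,-0.01,0],-0.106],
])

```text
time: 14.9
tool_pos: [0.5705, 0.1039, 0.3257]
tcp_rot: [-2.906, -1.173, 0.044]
wrist_force: [0.6, -0.2, -2.2]
width: 0.048
```

```bash
python3 - <<'E'
from h import *
d,tot,k,a=goto(pt(CRAD,.0375,-.0615,.335),-14.45,CRAD)
for r in rows(d,tot,k,a): print(r)
E
python3 look.py scene scene11 300 40 480 200 4
```

```text
t 14.90 tcp [0.5705 0.1039 0.3257] az -46.06 tilt 1.65 | s 0.0291 y -0.1407 z 0.3257 F [ 0.6  -0.24 -2.16] w 0.048 q [0.14 0.07 1.7  0.   1.4  0.94]
total tool shift [ 0.0716 -0.0345 -0.0103] turn -0.552 rows 5
[[0.0144, -0.0069, -0.0019], np.float64(-0.11)]
[[0.015, -0.0052, -0.0019], np.float64(-0.11)]
[[0.0155, -0.0036, -0.0019], np.float64(-0.11)]
[[0.0158, -0.0018, -0.0019], np.float64(-0.11)]
[[0.0159, -0.0001, -0.0019], np.float64(-0.11)]
```

View pics/scene11.png

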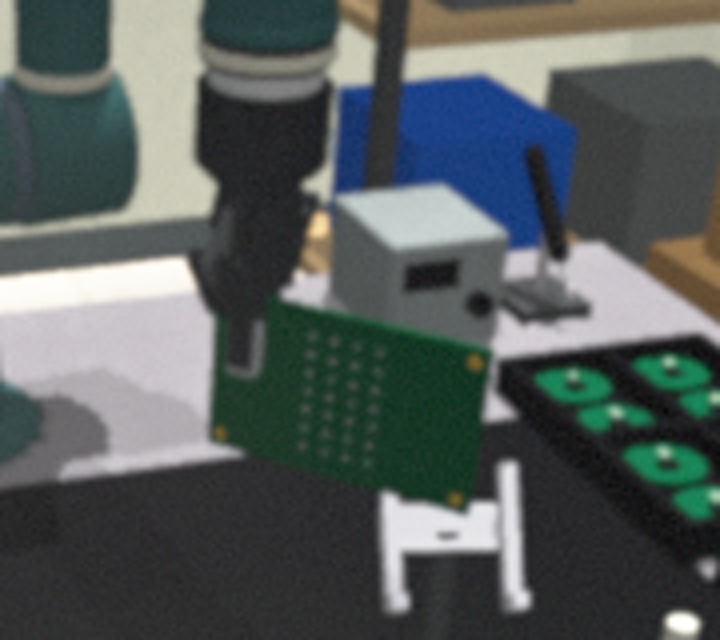

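Emit:
servo_tool([
  [255,[0.014,-0.007,-0.002],-0.11],
  [255,[0.015,-0.005,-0.002],-0.11],
  [255,[0.015,-0.004,-0.002],-0.11],
  [255,[0.016,-0.002,-0.002],-0.11],
  [255,[0.014,0,-0.002],-0.1],
  [255,[0,0,0],0],
  [255,[0,0,0],0],
  [255,[0,0,0],0],
])

```text
time: 15.62
tool_pos: [0.5943, 0.1815, 0.3264]
tcp_rot: [-2.453, -1.931, 0.056]
wrist_force: [0.4, -0.2, -2.5]
width: 0.048
```

```bash
python3 look.py scene scene12 300 40 480 200 4
python3 - <<'E'
from h import *
from held import *
d,tot,k,a=goto(pt(CRAD,.0375,-.0615,.2245),-14.45,CRAD)
p,T,s=st(CRAD); print(T.round(3))
held(np.load("scene12.npz"),p,s["tcp_rot"],(300,40,480,200))
# board centre in cradle frame horizontally
E
```

```text
t 15.67 tcp [0.5942 0.1812 0.3263] az -13.63 tilt 2.36 | s 0.0327 y -0.0599 z 0.3263 F [-0.4  -0.51 -2.03] w 0.049 q [0.25 0.15 1.61 0.   1.42 0.49]
total tool shift [0.     0.0086 0.1015] turn 0.014 rows 3
t 15.67 tcp [0.5942 0.1812 0.3263] az -13.63 tilt 2.36 | s 0.0327 y -0.0599 z 0.3263 F [-0.4  -0.51 -2.03] w 0.049 q [0.25 0.15 1.61 0.   1.42 0.49]
[[ 0.235  0.971 -0.041]
 [ 0.972 -0.236 -0.007]
 [-0.017 -0.038 -0.999]]
2432 rect x,z ((62.44541931152344, 26.010452270507812), (107.74512481689453, 170.23899841308594), 89.73381042480469) y mean 0.0018 plane [-0.     0.002  0.002] x ext [-0.0211  0.1457] z ext [-0.0268  0.0787]
```

View pics/scene12.png

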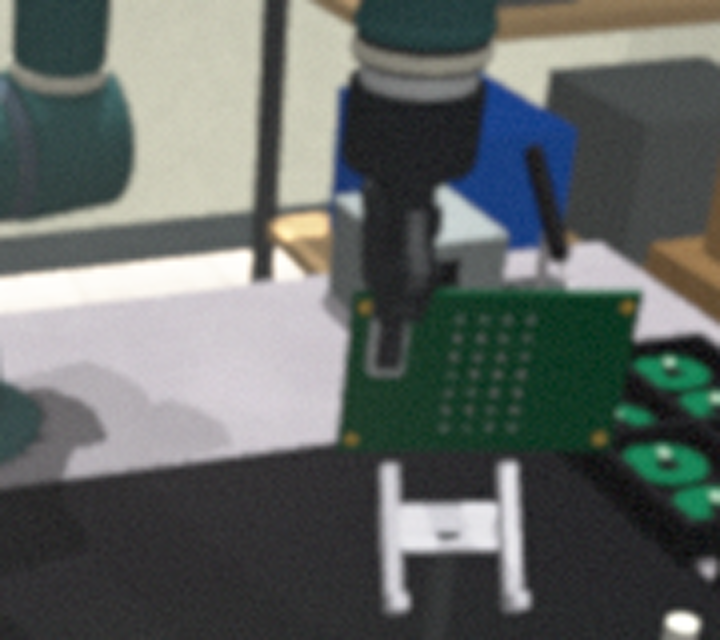

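Emit:
servo_tool([
  [255,[0,0.004,0],0.014],
  [255,[0,0.004,0.008],0],
  [255,[0,0.003,0.014],0],
  [255,[0,0,0.014],0],
  [255,[0,0,0.014],0],
  [255,[0,0,0.014],0],
  [255,[0,0,0.012],0],
  [255,[0,0,0.006],0],
])

```text
time: 16.33
tool_pos: [0.6032, 0.1721, 0.2365]
tcp_rot: [-2.481, -1.899, 0.056]
wrist_force: [0.3, 0.7, -3.3]
width: 0.044
```

```bash
python3 look.py scene scene13 340 80 480 200 5
python3 - <<'E'
from h import *
d,tot,k,a=goto(pt(CRAD,.0407,-.0616,.2245),-14.45,CRAD)
p,T,s=st(CRAD); print(T.round(3))
E
```

```text
t 16.38 tcp [0.6025 0.1719 0.2351] az -15.16 tilt 2.40 | s 0.0430 y -0.0669 z 0.2351 F [-0.7   0.33 -3.24] w 0.045 q [0.24 0.21 1.71 0.   1.26 0.5 ]
total tool shift [ 0.0055 -0.002   0.0106] turn -0.012 rows 1
t 16.38 tcp [0.6025 0.1719 0.2351] az -15.16 tilt 2.40 | s 0.0430 y -0.0669 z 0.2351 F [-0.7   0.33 -3.24] w 0.045 q [0.24 0.21 1.71 0.   1.26 0.5 ]
[[ 0.261  0.965 -0.041]
 [ 0.965 -0.261 -0.009]
 [-0.02  -0.037 -0.999]]
```

View pics/scene13.png

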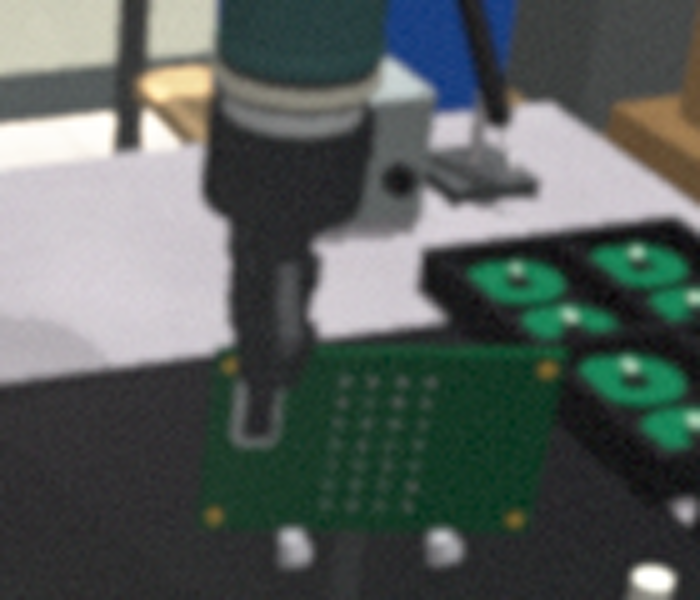

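```bash
python3 - <<'E'
from h import *
c=np.load("scene13.npz");X=cloud(c);im=c["pixels"].astype(int)
f,Y,o=hz(CRAD)
S=(X-o)@f;YY=(X-o)@Y;Z=X[...,2]
m=np.zeros((400,640),bool);m[80:200,340:480]=1
g=(im[...,1]>im[...,0]+12)&(im[...,1]>im[...,2]+8)&m&(abs(S-.04)<.03)&(abs(YY)<.13)&(Z>.13)
print("board y ext",np.percentile(YY[g],[.5,99.5]).round(4),"z ext",np.percentile(Z[g],[.5,99.5]).round(4),"s",S[g].mean())
b=g&(Z<.175);print("bottom: y ext",np.percentile(YY[b],[1,99]).round(4),"s",S[b].mean().round(4)); t=g&(Z>.235);print("top s",S[t].mean())
w=(im.min(-1)>110)&m&(Z<.165)&(Z>.12)&(abs(YY)<.06)&(abs(S-.04)<.03)
for s in(-1,1):
    k=w&(YY*s>0);print("toe",k.sum(),"y",YY[k].min().round(4),YY[k].max().round(4),"s",np.percentile(S[k],[5,50,95]).round(4),"z",np.percentile(Z[k],[5,50,95]).round(4))
E
```

```text
board y ext [-0.0898  0.0789] z ext [0.1567 0.2624] s 0.04530461865017888
bottom: y ext [-0.0894  0.0771] s 0.0437
top s 0.04656693737815023
toe 36 y -0.0441 -0.033 s [0.0252 0.0441 0.051 ] z [0.139  0.1461 0.1515]
toe 32 y 0.0297 0.0445 s [0.0274 0.0453 0.0514] z [0.1394 0.1462 0.1562]
```

Emit:
servo_tool([
  [255,[0.003,-0.001,0],-0.006],
  [255,[0.0025,-0.001,0.001],-0.006],
  [255,[0,-0.0005,0.002],0],
  [255,[0,0,0.002],0],
  [255,[0,0,0.0015],0],
  [255,[0,0,0.0015],0],
  [255,[0,0,0.001],0],
  [255,[0,0,0],0],
])

```text
time: 17.05
tool_pos: [0.6026, 0.1788, 0.2286]
tcp_rot: [-2.469, -1.916, 0.053]
wrist_force: [-0.8, -0.3, -2.3]
width: 0.048
```

```bash
cat > place.py <<'E'
from h import *
def pl(c):
    X=cloud(c);im=c["pixels"].astype(int)
    f,Y,o=hz(CRAD)
    S=(X-o)@f;YY=(X-o)@Y;Z=X[...,2]
    m=np.zeros((400,640),bool);m[80:210,340:490]=1
    g=(im[...,1]>im[...,0]+12)&(im[...,1]>im[...,2]+8)&m&(abs(S)<.08)&(abs(YY)<.13)&(Z>.12)
    print("y ext",np.percentile(YY[g],[.5,99.5]).round(4),"z ext",np.percentile(Z[g],[.5,99.5]).round(4))
    P=X[g];u,s,vt=np.linalg.svd(P-P.mean(0),full_matrices=False);n=vt[2]*np.sign(vt[2]@f)
    print("plane: lean from vertical %.1f deg, yaw vs f %.2f deg"%(np.degrees(np.arcsin(n[2])),np.degrees(np.arctan2(n@Y,n@f))))
    zl=np.percentile(Z[g],[1,99]);b=g&(Z<zl[0]+.015);t=g&(Z>zl[1]-.015);print("bottom s",S[b].mean().round(4),"top s",S[t].mean().round(4))
E
python3 look.py scene scene14 340 80 480 200 5
python3 - <<'E'
from place import *
pl(np.load("scene14.npz"))
d,tot,k,a=goto(pt(CRAD,.0407,-.0616,.2245),-14.45,CRAD)
E
```

```text
y ext [-0.0835  0.0854] z ext [0.1503 0.2545]
plane: lean from vertical -2.0 deg, yaw vs f 0.18 deg
bottom s 0.0404 top s 0.0435
t 17.10 tcp [0.6027 0.1788 0.2286] az -14.40 tilt 2.13 | s 0.0415 y -0.0601 z 0.2286 F [-0.62 -0.29 -1.53] w 0.044 q [0.25 0.22 1.71 0.   1.25 0.5 ]
total tool shift [-0.0014 -0.0007  0.0042] turn 0.001 rows 1
```

View pics/scene14.png

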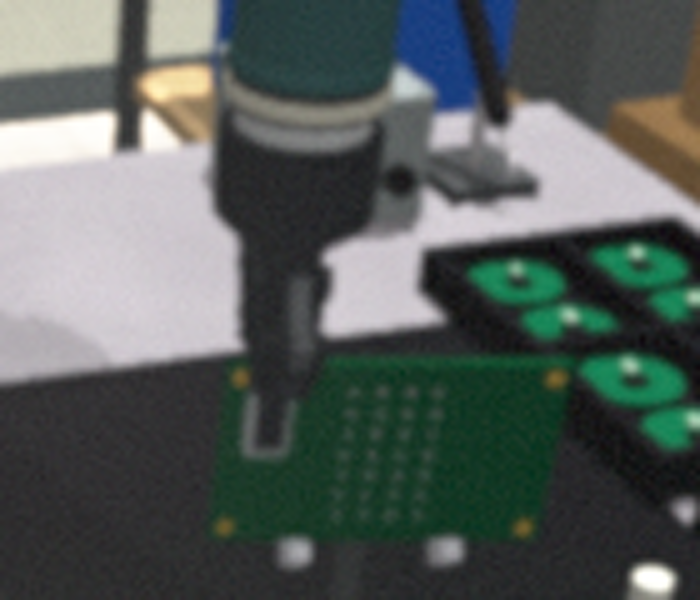

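Emit:
servo_tool([
  [255,[0,0,0.001],0],
  [255,[0,0,0.001],0],
  [255,[0,0,0.001],0],
  [255,[0,0,0.001],0],
  [255,[0,0,0.001],0],
  [255,[0,0,0.001],0],
  [255,[0,0,0.001],0],
  [255,[0,0,0],0],
])

```text
time: 17.77
tool_pos: [0.603, 0.1787, 0.2276]
tcp_rot: [-2.469, -1.918, 0.047]
wrist_force: [-2.8, 0.2, 1.1]
width: 0.048
```

```bash
python3 look.py scene scene15 340 80 480 200 5
python3 - <<'E'
from place import *
pl(np.load("scene15.npz"))
d,tot,k,a=goto(pt(CRAD,.0407,-.0616,.2245),-14.45,CRAD)
E
```

```text
y ext [-0.0834  0.0853] z ext [0.1492 0.2543]
plane: lean from vertical -1.9 deg, yaw vs f 0.55 deg
bottom s 0.0407 top s 0.0436
t 17.82 tcp [0.603  0.1786 0.2276] az -14.34 tilt 1.91 | s 0.0418 y -0.0602 z 0.2276 F [-2.35 -1.68  2.08] w 0.051 q [0.25 0.22 1.72 0.   1.24 0.5 ]
total tool shift [-0.0013 -0.001   0.0031] turn 0.002 rows 1
```

Emit:
servo_tool([
  [242,[-0.001,-0.002,0],0],
  [232,[0,-0.002,0],0],
  [225,[0,-0.003,0],0],
  [220,[0,-0.003,0],0],
  [215,[0,-0.004,0],0],
  [210,[0,-0.004,0],0],
  [205,[0,-0.004,0],0],
  [205,[0,-0.004,0],0],
], newtons=30)

```text
time: 18.48
tool_pos: [0.5769, 0.1852, 0.2262]
tcp_rot: [-2.472, -1.916, 0.042]
wrist_force: [-0.9, -0.5, 0.4]
width: 0.195
```

```bash
python3 look.py scene scene16 340 80 480 200 5
python3 look.py wrist wrist16 0 0 640 400 1.2
python3 - <<'E'
from place import *
pl(np.load("scene16.npz"))
d,tot,k,a=goto(pt(CRAD,-.024,-.0616,.2245),-14.45,CRAD)
E
```

```text
y ext [-0.0848  0.0842] z ext [0.1447 0.2461]
plane: lean from vertical 13.8 deg, yaw vs f 0.33 deg
bottom s 0.0331 top s 0.012
t 18.58 tcp [0.5766 0.1853 0.2263] az -14.40 tilt 1.75 | s 0.0146 y -0.0604 z 0.2263 F [ 0.07 -0.23 -0.61] w 0.194 q [0.27 0.17 1.77 0.   1.23 0.52]
total tool shift [-0.0012 -0.0385  0.0029] turn 0.001 rows 1
```

View pics/scene16.png

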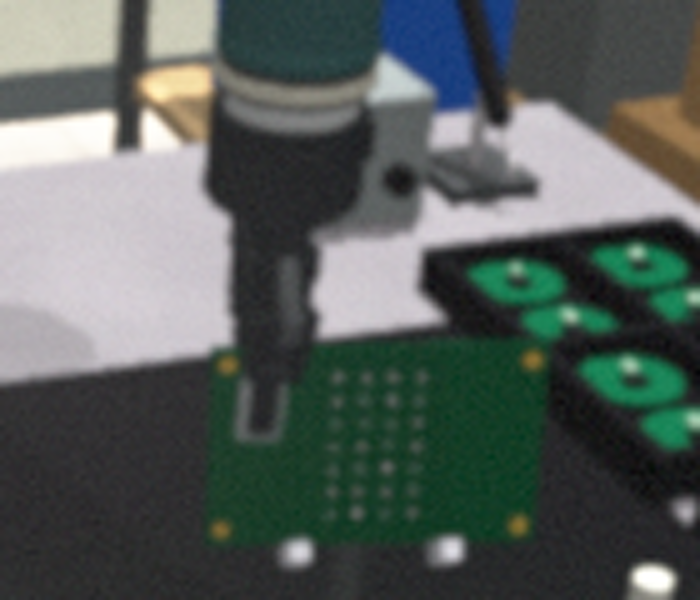

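View pics/wrist16.png

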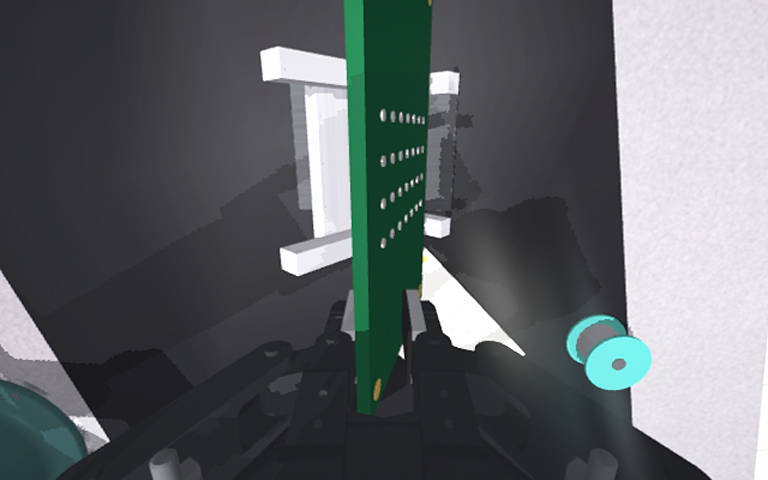

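Emit:
servo_tool([
  [198,[-0.001,-0.004,0],0],
  [194,[0,-0.004,0],0],
  [190,[0,-0.004,0],0],
  [185,[0,-0.005,0],0],
  [180,[0,-0.005,0],0],
  [175,[0,-0.005,0],0],
  [172,[0,-0.005,0],0],
  [170,[0,-0.005,0],0],
])

```text
time: 19.25
tool_pos: [0.5372, 0.1941, 0.2274]
tcp_rot: [-2.471, -1.916, 0.042]
wrist_force: [1.1, -0.8, -0.4]
width: 0.334
```

```bash
python3 look.py scene scene17 340 80 480 200 5
python3 look.py wrist wrist17 0 0 640 400 1.2
python3 - <<'E'
from place import *
pl(np.load("scene17.npz"))
d,tot,k,a=goto(pt(CRAD,-.024,-.0616,.2245),-14.45,CRAD)
E
```

```text
y ext [-0.0849  0.0841] z ext [0.1435 0.2248]
plane: lean from vertical 39.7 deg, yaw vs f 0.37 deg
bottom s 0.0291 top s -0.0242
t 19.35 tcp [0.537  0.1942 0.2274] az -14.41 tilt 1.76 | s -0.0260 y -0.0616 z 0.2274 F [-0.    0.08  0.38] w 0.331 q [0.3  0.11 1.84 0.   1.22 0.55]
total tool shift [0.     0.002  0.0029] turn 0.001 rows 1
```

View pics/scene17.png

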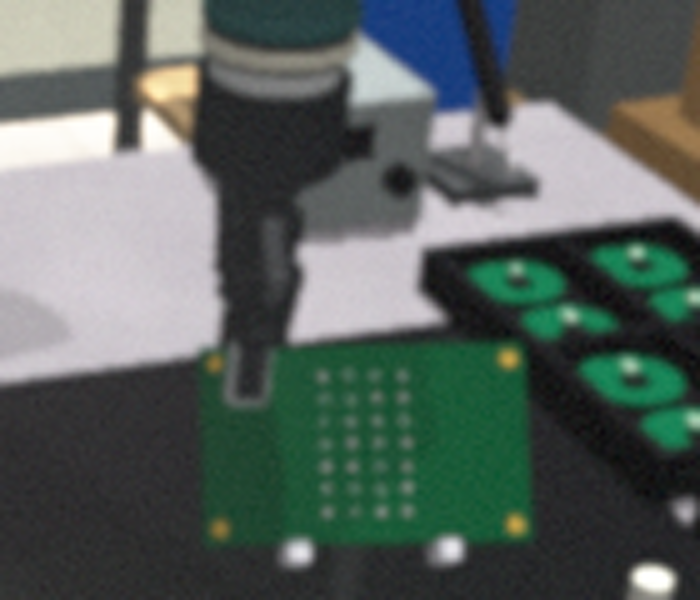

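View pics/wrist17.png

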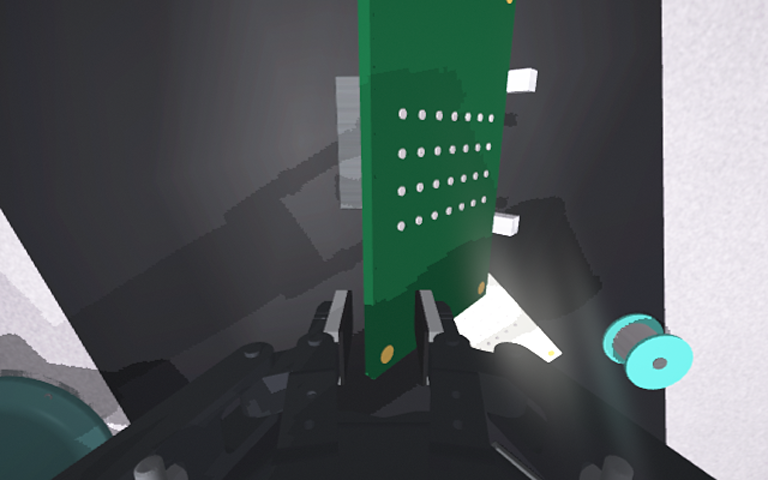

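Emit:
servo_tool([
  [170,[0,-0.0015,0.001],0],
  [170,[0,-0.0015,0.0015],0],
  [170,[0,0,0.0015],0],
  [170,[0,0,0.0015],0],
  [170,[0,0,0.0015],0],
  [170,[0,0,0.0015],0],
  [170,[0,0,0.0015],0],
  [170,[0,0,0.0015],0],
])

```text
time: 20.02
tool_pos: [0.5401, 0.195, 0.2218]
tcp_rot: [-2.478, -1.922, 0.021]
wrist_force: [0.9, -1.5, 5.2]
width: 0.337
```

```bash
python3 look.py scene scene18 340 80 480 200 5
python3 - <<'E'
from place import *
pl(np.load("scene18.npz"))
st(CRAD)
E
```

```text
y ext [-0.0848  0.0839] z ext [0.143  0.2246]
plane: lean from vertical 39.9 deg, yaw vs f -0.02 deg
bottom s 0.0292 top s -0.024
t 20.07 tcp [0.5402 0.195  0.2217] az -14.42 tilt 0.82 | s -0.0231 y -0.0600 z 0.2217 F [ 0.83 -1.14  5.35] w 0.332 q [0.3  0.11 1.85 0.   1.2  0.55]
```

Emit:
servo_tool([
  [170,[0,0,0],0],
  [170,[0,0,0],0],
  [120,[0,0,0],0],
  [60,[0,0,0],0],
  [0,[0,0,0],0],
  [0,[0,0,0],0],
  [0,[0,0,0],0],
  [0,[0,0,-0.005],0],
])

```text
time: 20.73
tool_pos: [0.5362, 0.1948, 0.221]
tcp_rot: [-2.474, -1.917, 0.037]
wrist_force: [-0.6, -0.3, -0.4]
width: 0.999
```

Emit:
servo_tool([
  [0,[-0.005,0,-0.01],0],
  [0,[-0.01,0,-0.02],0],
  [0,[-0.01,0,-0.03],0],
  [0,[-0.02,0,-0.03],0],
  [0,[-0.03,0,-0.02],0],
  [0,[-0.03,0,0],0],
  [0,[-0.03,0,0],0],
  [0,[0,0,0],0],
])

```text
time: 21.4
tool_pos: [0.5042, 0.0592, 0.3452]
tcp_rot: [-2.472, -1.928, 0.035]
wrist_force: [-0.1, -0.8, -0.8]
width: 0.997
```

```bash
python3 look.py scene scene19 340 80 480 200 5; python3 look.py scene sceneF 0 0 640 400 1.2;python3 look.py top topF 160 120 480 320 2.4
python3 - <<'E'
from place import *
c=np.load("scene19.npz");pl(c);st(CRAD)
from board import brd
for n in("sceneF","topF"):
    c=np.load(n+".npz");brd(c,CRAD,(340,80,490,210) if n=="sceneF" else (190,140,300,230))
E
```

```text
y ext [-0.0847  0.0841] z ext [0.1435 0.2246]
plane: lean from vertical 40.1 deg, yaw vs f 0.16 deg
bottom s 0.0292 top s -0.0247
t 21.55 tcp [0.5047 0.063  0.3434] az -14.02 tilt 1.37 | s -0.0244 y -0.1967 z 0.3434 F [ 0.39 -0.26 -0.84] w 0.995 q [ 0.08 -0.08  1.82 -0.    1.43  0.32]
n 2492 z 0.0046 rect ((-2.326324462890625, -0.1029052734375), (170.78469848632812, 105.02381134033203), 89.4572525024414) y ext [-0.0847  0.0839] x ext [-0.0536  0.0499]
n 902 z 0.0057 rect ((2.249042510986328, 1.7616348266601562), (118.15657806396484, 165.74510192871094), 2.1332077980041504) y ext [-0.0764  0.0828] x ext [-0.0553  0.0531]
```

View pics/scene19.png

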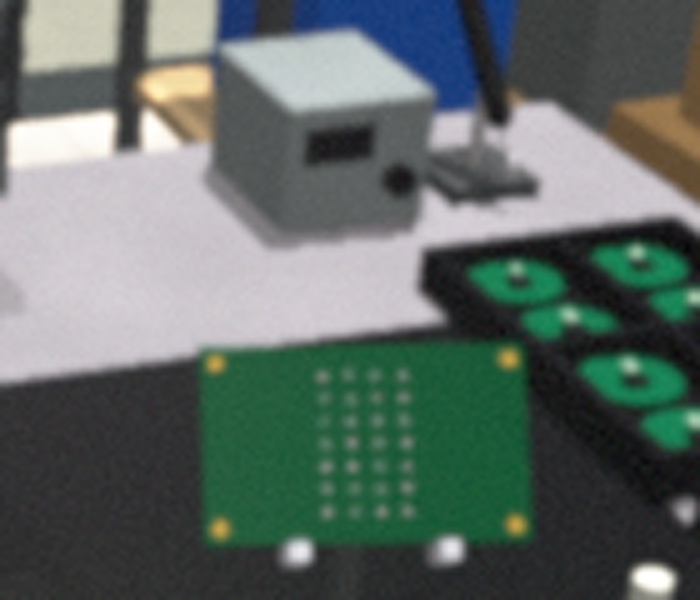

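View pics/topF.png

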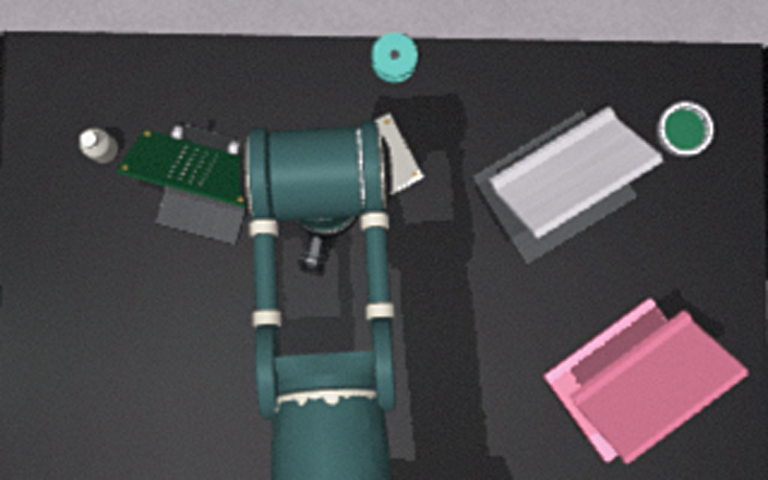

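View pics/sceneF.png

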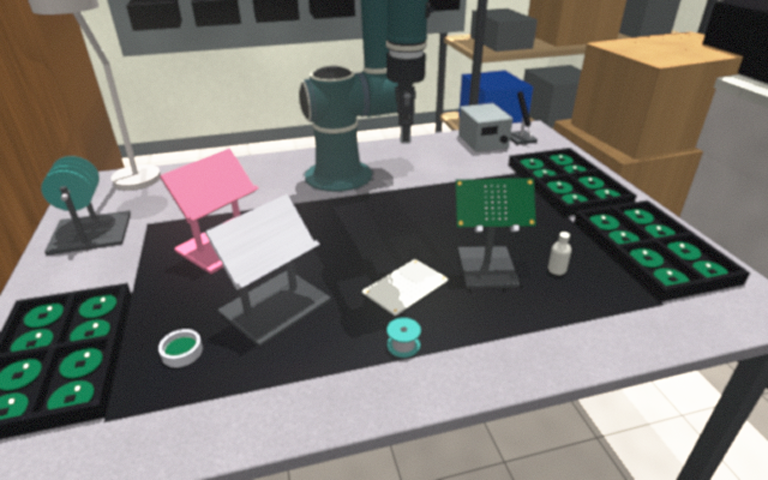

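```bash
python3 - <<'E'
from h import *
from workcell import bot
st(CRAD); print(bot.finish_job())
E
```

```text
t 21.55 tcp [0.5047 0.063  0.3434] az -14.02 tilt 1.37 | s -0.0244 y -0.1967 z 0.3434 F [ 0.39 -0.26 -0.84] w 0.995 q [ 0.08 -0.08  1.82 -0.    1.43  0.32]
the job is handed in; nothing more can be done
None
```

I turned the board over into the cradle and handed the job in at 21.6 s of robot time; no verdict is reported back.

**What I did:**
- Slid the board along the ledge until about 54 mm stuck out past the left side of the rest.
- Tipped it upright with the near finger and pinched that end.
- Carried it over, set its lower edge on both toes and let it lean back onto the rails, component side towards them.
- Pressed it down at about 5 N with one finger, then let go and moved clear.

**Last checks (scene camera, in the cradle's frame):**

| Check | Measured | Wanted |
|---|---|---|
| Centre across the rails | about 0 mm | within 10 mm |
| Centre along the slope | about -2 mm | -8 to +6 mm |
| Outer face above the rail plane | 4.6 mm | 5 mm |
| Slope of the board | 49.9° | 50° |
| Long edge against the toes | within 0.6° | 0.10 rad (5.7°) |

The bottle, reel and housing look where they were in the pictures; I did not measure their positions again.

**Checks that disagreed:**
- The top camera's fit was poorer (along slope +2 mm, across +2 mm, 2° turn) because the arm hid one end of the board. It is still within limits.
- The tool had crept up to 2.4° off vertical during the carry, with no effect on the seat.

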